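# Gauge two sleeves on a pin and sort them

### The arm

A 6-joint arm with a two-finger parallel gripper is mounted at the origin on a cart in front of the work surface, level with it; the furniture and walls round the work are solid. World frame = base frame: x ahead of the robot, y to its left, z up, the work surface at z = 0. Lengths are in m, angles in degrees, forces in N, time in s.
With the tool pointing down it reaches from about 0.35 to 0.95 m from the base axis. Payload 17.4 kg.
Tool frame: the origin (TCP) lies between the finger pads; the fingertips stand r.tcp_to_tips ahead of it and the grasp point (between the pads) lies 6 mm ahead of it (r.tcp_to_tips is the distance from the TCP to the fingertips, in m); x points along the fingers, z is the direction in which the jaws open and shut, and the axes are right-handed (so a half turn about x gives the same grasp; the last joint's range is limited). The gripper opens to 93 mm and grips with 3 to 60 N. Pads are 15 mm wide; open, the fingers measure 128 mm over their backs; the gripper's body (75 mm by 188 mm) begins 65 mm behind the grasp point.
Start: joints at [-71.494, 6.646, 82.598, -0, 90.757, -2.166], TCP at [0.238, -0.632, 0.244] pointing down, gripper open.
Joint ranges: [-162.19, 162.19], [-47.58, 125.68], [4.15, 143.07], [-65.23, 245.23], [0.69, 171.88], [-170.13, 170.13]. Speed limits (degrees/s): [108.29, 108.29, 127.2, 180, 180, 180].

### API

Orientations are given as a 3x3 rotation matrix whose columns are the frame's x, y, z axes.
In Python, from cell import r gives the robot as it stands.
- The arm moves only by the shell command python3 -m inch 'ROWS' [OPENING] [FORCE]. ROWS is JSON, one flat list of numbers, 6 for each row, row after row: the shift along the tool's x, y, z in m, then the turn, a rotation vector about the tool's x, y, z in degrees. A call has 1 to 8 rows; each row shifts and turns the pose as measured when the row begins, along the tool's axes as they then stand; what a row does not reach is not made up. A row lasts 1/12 s, in which the tool goes at most 41.7 mm and 7.16 degrees, less where a joint would pass 70% of its speed; a pose out of reach is approached as far as the arm can. A call is refused whole if a number of a shift passes 0.0417 or a number of a turn 7.16, either way. A call with a gripper value outside its range is refused whole. OPENING is the opening, from 0 (shut) to 1 (fully open), set as the call begins (- or left out, the last holds). The fingers move at their own pace and stop on an object; FORCE is the grip in N (left out, the last holds). Time passes only in rows, so rows that do not move let the fingers close. It gives the time, the measured TCP pose, the force and the opening at its end, in the units of the state.
- r.get_state(): the state, without advancing time (a new reading comes with each control period).
- r.grab_frame(name): name is "side" or "top"; returns (picture, depth): 420x560x3 uint8, red, green, blue; 420x560 float32, m along the optical axis (not along the pixel's ray), 0 where there is no reading.
- r.camera_params(name): a dict with "intrinsics" (3x3 intrinsics, pixels), "k1" (the pictures are not rectified: a ray, as slopes to the right and down, at radius r is drawn at 1 + k1 r^2 times it, then the intrinsics apply), "camera_from_world" (4x4, takes a point from world to camera coordinates). Camera axes: x right, y down, z forward; pixel columns grow to the right and rows downward; lengths in m; the calibration is good to about 2 mm. A picture is of the moment at which its call begins. camera_params takes no time and is no camera call.
- r.job_done(): hands the job in, once; it reports no verdict.
The state is a dict: "t": time; "q": joint angles; "qvel": joint speeds; "effort": joint torques, N m; "position": TCP position; "eef_rot": TCP orientation; "wrist_force": force on the tool from outside, world axes, zero at the start; "wrist_torque": the same for the moment, N m; "gripper_width": finger opening in m.
Only numpy, scipy, OpenCV 4.12 (cv2) and the standard library are available. Lean on these libraries where they do the work, as an engineer would, in place of code of your own. Each camera call takes 0.05 s, during which the arm holds its last target.

### The job

Test the two metal sleeves one at a time: slide each one lengthwise onto the level gauge pin as far as it will go. A sleeve that goes fully home against the pin's shoulder is good and must be snapped fully down into the two spring clips of a free place on the grey rail, centred on that place; one that is stopped part-way by an obstruction in its bore goes into the red tray, lying flat on its floor. Put the first sleeve away before taking the second, and do not knock over or shift the beakers and vials standing around.

Things in the scene. Friction and masses are not known exactly. Their poses are not given: they have to be found in the camera images.
- sleeve_1: Aluminium tube, a blue band near each end, 110 mm long, 40 mm outside diameter, bore 20 mm, 0.13 to 0.25 kg, lying on the bench. Origin at its centre; x axis along the tube; ends alike. Either, both or neither sleeve has a web blocking mid-bore, not seen from outside: it stops dead on the pin after about 51 mm, a good one slides 90 mm. (Web under 9.5 mm from the axis: blocked.)
- sleeve_2: The same kind of sleeve with an orange band near each end; same sizes and axes.
- gauge: Fixed gauge stand: dark base plate 150 x 90 x 12 mm, grey post whose top is 124 mm above the bench (56 mm wide) with a level steel pin. Origin on the bench below the pin's shoulder; its x axis points from the pin's tip towards the post (the direction in which a sleeve is pushed on), the pin points to -x.
- pin_tip (a point): Tip of the gauge pin, on its axis, 100 mm above the bench. The pin is 16 mm in diameter, 90 mm long, its last 12 mm taper to 7 mm at the tip.
- pin_root (a point): Point on the pin's axis at the face of the round shoulder (36 mm diameter) on which a good sleeve's end comes to rest; the centre of a good sleeve is then 55 mm from here towards the tip, that of an obstructed one stopped on the pin's tip 94 mm. Axes like the gauge's.
- clip_rail: Fixed grey rail 56 x 270 x 12 mm with two places for sleeves, end to end, marked green. Each place has two steel spring clips, 38 mm either side of its centre (14 mm wide along the rail, tops 80 mm above the bench), open upwards; between them 60 mm are free for the fingers. Origin on the bench under the rail's centre; y axis along the rail (and along a seated sleeve).
- clip_place_1 (a point): Centre of the first place, at the axis of a seated sleeve, 50 mm above the bench. A sleeve laid on the clips rests some 22 mm higher; pressed straight down with 10 to 15 N it snaps home onto its saddles.
- clip_place_2 (a point): Centre of the second place, as the first.
- reject_tray: Fixed red shallow tray, outside 210 (its x) x 150 (its y) x 28 mm, floor and walls 4 mm, with a ridge 10 mm wide and 13 mm above the bench along its y axis that parts it into two troughs centred 50 mm either side in x; low ribs 22 mm apart keep a sleeve from rolling: it lies along y on them, its centre 27 mm above the bench. Origin on the bench under its centre.
- beaker: The smaller of two glass beakers, 42 mm wide, 48 mm high, standing beyond the gauge; origin at the centre of its underside. To be left alone.
- vial: The smaller of two glass vials with black caps, 27 mm wide, 56 mm high, standing to the right of the rail; origin at the centre of its underside. To be left alone.
There are look-alikes about, which are no part of the job. Leave any purple look-alike of the sleeve_1 alone.

How it is judged (in metres and radians):
On the way, in this order (a step that is already met when the one before it is completed fails the run):
1. one sleeve has been slid onto the gauge pin as far as it goes (((y of sleeve_1 in the frame of pin_root between -0.006 and 0.006 m and z of sleeve_1 in the frame of pin_root between -0.006 and 0.006 m and angle between the x axis of sleeve_1 and the x axis of gauge, either way round below 0.09 rad and (x of sleeve_1 in the frame of pin_root above -0.059 m or (z of web_1 in the frame of sleeve_1 below 0.0095 m and x of sleeve_1 in the frame of pin_root above -0.099 m))) or (y of sleeve_2 in the frame of pin_root between -0.006 and 0.006 m and z of sleeve_2 in the frame of pin_root between -0.006 and 0.006 m and angle between the x axis of sleeve_2 and the x axis of gauge, either way round below 0.09 rad and (x of sleeve_2 in the frame of pin_root above -0.059 m or (z of web_2 in the frame of sleeve_2 below 0.0095 m and x of sleeve_2 in the frame of pin_root above -0.099 m))))), for 0.1 s.
2. with the first sleeve put away where it belongs, the other has been slid onto the pin as far as it goes (((y of sleeve_2 in the frame of pin_root between -0.006 and 0.006 m and z of sleeve_2 in the frame of pin_root between -0.006 and 0.006 m and angle between the x axis of sleeve_2 and the x axis of gauge, either way round below 0.09 rad and (x of sleeve_2 in the frame of pin_root above -0.059 m or (z of web_2 in the frame of sleeve_2 below 0.0095 m and x of sleeve_2 in the frame of pin_root above -0.099 m)) and ((z of web_1 in the frame of sleeve_1 above 0.0095 m and horizontal distance between sleeve_1 and clip_place_1 below 0.012 m and z of sleeve_1 in the frame of clip_place_1 between -0.004 and 0.004 m and x of sleeve_1 in the frame of clip_place_1 between -0.005 and 0.005 m and angle between the x axis of sleeve_1 and the y axis of clip_rail, either way round below 0.1 rad) or (z of web_1 in the frame of sleeve_1 above 0.0095 m and horizontal distance between sleeve_1 and clip_place_2 below 0.012 m and z of sleeve_1 in the frame of clip_place_2 between -0.004 and 0.004 m and x of sleeve_1 in the frame of clip_place_2 between -0.005 and 0.005 m and angle between the x axis of sleeve_1 and the y axis of clip_rail, either way round below 0.1 rad) or (z of web_1 in the frame of sleeve_1 below 0.0095 m and x of sleeve_1 in the frame of reject_tray between -0.1 and 0.1 m and y of sleeve_1 in the frame of reject_tray between -0.07 and 0.07 m and height (world z) of sleeve_1 below 0.042 m))) or (y of sleeve_1 in the frame of pin_root between -0.006 and 0.006 m and z of sleeve_1 in the frame of pin_root between -0.006 and 0.006 m and angle between the x axis of sleeve_1 and the x axis of gauge, either way round below 0.09 rad and (x of sleeve_1 in the frame of pin_root above -0.059 m or (z of web_1 in the frame of sleeve_1 below 0.0095 m and x of sleeve_1 in the frame of pin_root above -0.099 m)) and ((z of web_2 in the frame of sleeve_2 above 0.0095 m and horizontal distance between sleeve_2 and clip_place_1 below 0.012 m and z of sleeve_2 in the frame of clip_place_1 between -0.004 and 0.004 m and x of sleeve_2 in the frame of clip_place_1 between -0.005 and 0.005 m and angle between the x axis of sleeve_2 and the y axis of clip_rail, either way round below 0.1 rad) or (z of web_2 in the frame of sleeve_2 above 0.0095 m and horizontal distance between sleeve_2 and clip_place_2 below 0.012 m and z of sleeve_2 in the frame of clip_place_2 between -0.004 and 0.004 m and x of sleeve_2 in the frame of clip_place_2 between -0.005 and 0.005 m and angle between the x axis of sleeve_2 and the y axis of clip_rail, either way round below 0.1 rad) or (z of web_2 in the frame of sleeve_2 below 0.0095 m and x of sleeve_2 in the frame of reject_tray between -0.1 and 0.1 m and y of sleeve_2 in the frame of reject_tray between -0.07 and 0.07 m and height (world z) of sleeve_2 below 0.042 m))))), for 0.1 s.
At the end, for the whole second after the job is handed in: Good sleeves lie snapped into a rail place (seated height within 4 mm, across within 5 mm, in all within 12 mm of its centre, within 0.1 rad of the rail), obstructed ones on the red tray's floor (centre within its walls, below 42 mm); both at rest (((z of web_1 in the frame of sleeve_1 above 0.0095 m and horizontal distance between sleeve_1 and clip_place_1 below 0.012 m and z of sleeve_1 in the frame of clip_place_1 between -0.004 and 0.004 m and x of sleeve_1 in the frame of clip_place_1 between -0.005 and 0.005 m and angle between the x axis of sleeve_1 and the y axis of clip_rail, either way round below 0.1 rad) or (z of web_1 in the frame of sleeve_1 above 0.0095 m and horizontal distance between sleeve_1 and clip_place_2 below 0.012 m and z of sleeve_1 in the frame of clip_place_2 between -0.004 and 0.004 m and x of sleeve_1 in the frame of clip_place_2 between -0.005 and 0.005 m and angle between the x axis of sleeve_1 and the y axis of clip_rail, either way round below 0.1 rad) or (z of web_1 in the frame of sleeve_1 below 0.0095 m and x of sleeve_1 in the frame of reject_tray between -0.1 and 0.1 m and y of sleeve_1 in the frame of reject_tray between -0.07 and 0.07 m and height (world z) of sleeve_1 below 0.042 m)) and ((z of web_2 in the frame of sleeve_2 above 0.0095 m and horizontal distance between sleeve_2 and clip_place_1 below 0.012 m and z of sleeve_2 in the frame of clip_place_1 between -0.004 and 0.004 m and x of sleeve_2 in the frame of clip_place_1 between -0.005 and 0.005 m and angle between the x axis of sleeve_2 and the y axis of clip_rail, either way round below 0.1 rad) or (z of web_2 in the frame of sleeve_2 above 0.0095 m and horizontal distance between sleeve_2 and clip_place_2 below 0.012 m and z of sleeve_2 in the frame of clip_place_2 between -0.004 and 0.004 m and x of sleeve_2 in the frame of clip_place_2 between -0.005 and 0.005 m and angle between the x axis of sleeve_2 and the y axis of clip_rail, either way round below 0.1 rad) or (z of web_2 in the frame of sleeve_2 below 0.0095 m and x of sleeve_2 in the frame of reject_tray between -0.1 and 0.1 m and y of sleeve_2 in the frame of reject_tray between -0.07 and 0.07 m and height (world z) of sleeve_2 below 0.042 m)) and linear speed of each of sleeve_1, sleeve_2 below 0.03 m/s); the robot touches nothing.
It fails at once if beaker or vial shifted more than 20 mm or tipped (distance of any of beaker, vial from where it was at the start of the episode above 0.02 m or angle between any of beaker, vial's own z axis and vertical above 0.3 rad).
It also fails if it takes over 72 s, if anything falls off the work surface, if the arm or the gripper's body presses on something with over 40 N, if the wrist force passes 120 N, or if a joint passes its speed limit or range.

## Working session

There is one attempt and no reset: what is moved stays moved. The work goes in short steps, Python scripts to look and compute and a shell command to move; the robot and the scene stay as the last step left them, time stands still between calls to the robot, and variables do not carry over. Pictures are saved under pics/ and viewed, and the job is handed in when it is done.

```bash
ls; mkdir -p pics
python3 - <<'E'
from cell import r
import cv2
for n in ("side","top"):
    p,d=r.grab_frame(n); cv2.imwrite(f"pics/{n}0.png",p[...,::-1])
    c=r.camera_params(n); print(n,c)
s=r.get_state(); print(s, r.tcp_to_tips)
E
```

```text
pics
side {'intrinsics': array([[546.11826446,   0.        , 272.48087438],
       [  0.        , 546.11826446, 210.69560063],
       [  0.        ,   0.        ,   1.        ]]), 'k1': -0.017298301919680056, 'camera_from_world': array([[ 0.84484732, -0.53478967,  0.01526464, -0.45491997],
       [-0.30855711, -0.51036239, -0.80269717,  0.30959474],
       [ 0.43706465,  0.67344654, -0.59619145,  1.65549139],
       [ 0.        ,  0.        ,  0.        ,  1.        ]])}
top {'intrinsics': array([[397.7557579 ,   0.        , 291.90633493],
       [  0.        , 397.7557579 , 207.01065729],
       [  0.        ,   0.        ,   1.        ]]), 'k1': -0.0422362017527761, 'camera_from_world': array([[ 0.02583644, -0.99957075,  0.01381295,  0.07580879],
       [-0.98227365, -0.02795078, -0.18535703,  0.58306254],
       [ 0.18566355, -0.00877913, -0.98257416,  1.14405473],
       [ 0.        ,  0.        ,  0.        ,  1.        ]])}
{'t': 0.1, 'q': array([-7.14937009e+01,  6.67146196e+00,  8.26298554e+01,  1.40368660e-03,
        9.07570579e+01, -2.16537735e+00]), 'qvel': array([-0.12632547, -0.01413542, -0.11038506,  0.09009663, -0.04360278,
        0.06489752]), 'effort': array([ 3.62009050e-03, -7.22888017e+01, -6.23865652e+01,  7.82436272e-02,
        2.28026952e-02, -6.74503099e-05]), 'position': array([ 0.23823886, -0.63140143,  0.24300035]), 'eef_rot': array([[-3.00158731e-04,  9.35618553e-01,  3.53012512e-01],
       [ 9.73929698e-04,  3.53012634e-01, -9.35618048e-01],
       [-9.99999481e-01,  6.29754432e-05, -1.01718652e-03]]), 'wrist_force': array([0.63103639, 0.00253231, 0.16616759]), 'wrist_torque': array([ 0.00468349, -0.04036302,  0.00955406]), 'gripper_width': 0.09323195416145239} 0.025
```

View pics/top0.png

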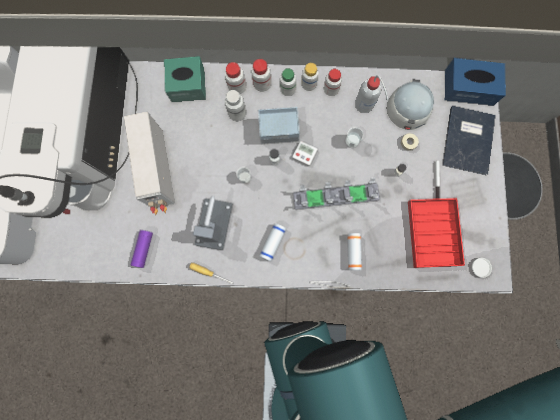

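View pics/side0.png

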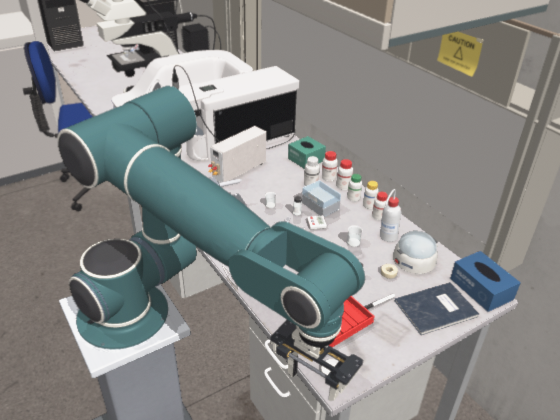

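Run:
```python
import cv2
p=cv2.imread("pics/top0.png")
cv2.imwrite("pics/c1.png",cv2.resize(p[160:290,120:320],None,fx=4,fy=4,interpolation=cv2.INTER_CUBIC))
cv2.imwrite("pics/c2.png",cv2.resize(p[120:290,280:480],None,fx=3.5,fy=3.5,interpolation=cv2.INTER_CUBIC))
```

```text
(no output)
```

View pics/c1.png

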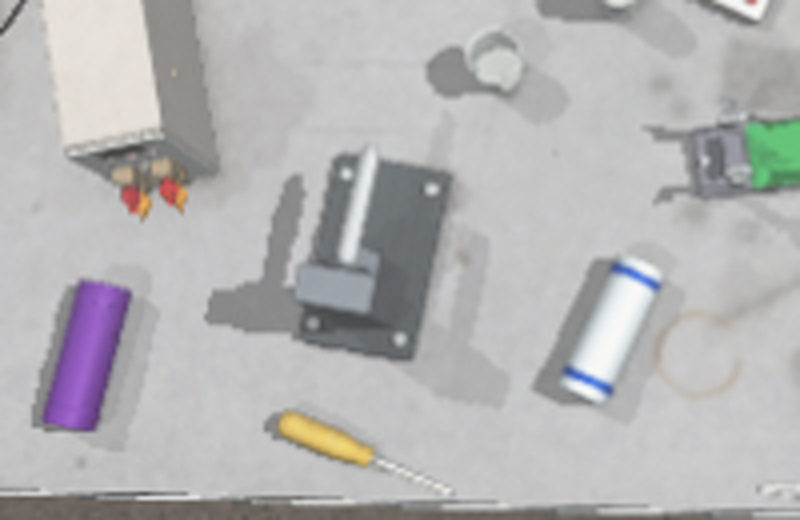

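View pics/c2.png

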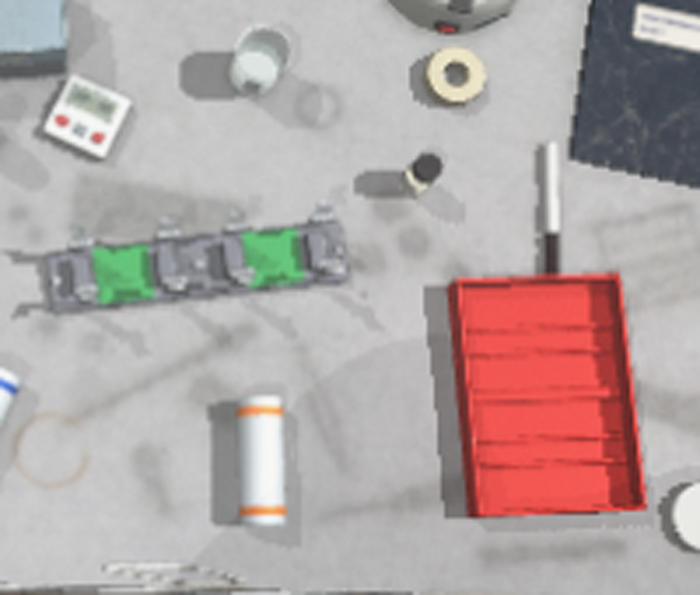

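```bash
cat > h.py <<'E'
import numpy as np, cv2
from cell import r
C={n:r.camera_params(n) for n in("side","top")}
def rays(n,uv):
    c=C[n];uv=np.atleast_2d(np.asarray(uv,float))
    # model: s_d = s*(1+k1 r^2)
    xy=cv2.undistortPoints(uv[:,None],c["intrinsics"],np.array([c["k1"],0,0,0,0.]))[:,0]
    return np.c_[xy,np.ones(len(xy))]
def cast(n,uv,z):
    T=C[n]["camera_from_world"];R=T[:3,:3];o=-R.T@T[:3,3];d=rays(n,uv)@R
    return o+d*((z-o[2])/d[:,2])[:,None]
def depthpts(n,dep):
    h,w=dep.shape;u,v=np.meshgrid(np.arange(w),np.arange(h))
    q=rays(n,np.c_[u.ravel(),v.ravel()])*dep.ravel()[:,None]
    T=C[n]["camera_from_world"];P=(q-T[:3,3])@T[:3,:3]
    P[dep.ravel()==0]=np.nan
    return P.reshape(h,w,3)
def proj(n,P):
    T=C[n]["camera_from_world"];c=C[n]
    p,_=cv2.projectPoints(np.atleast_2d(P).astype(float),cv2.Rodrigues(T[:3,:3])[0],T[:3,3],c["intrinsics"],np.array([c["k1"],0,0,0,0.]));return p[:,0]
def blob(mask,win):
    x0,y0,x1,y1=win;m=np.zeros(mask.shape,np.uint8);m[y0:y1,x0:x1]=mask[y0:y1,x0:x1]
    n,l,s,c=cv2.connectedComponentsWithStats(m);k=1+np.argmax(s[1:,4]);return l==k
def axis(xy):
    c=xy.mean(0);w,v=np.linalg.eigh(np.cov((xy-c).T));return c,v[:,1],2*np.sqrt(3*w[::-1])
E
python3 - <<'E'
from h import *
p,d=r.grab_frame("top"); np.savez("t0.npz",p=p,d=d)
P=depthpts("top",d)
z=P[...,2]
print("bench z", np.nanmedian(z[225:260,300:330]))
def rep(name,m,zc):
    vu=np.argwhere(m);W=cast("top",vu[:,::-1],zc)[:,:2];c,a,e=axis(W)
    rc=cv2.minAreaRect((W*1000).astype(np.float32))
    print(name,m.sum(),"c",c.round(4),"ang",np.degrees(np.arctan2(a[1],a[0])).round(2),"ext",e.round(4),"rect",np.array(rc[0]).round(1),np.array(rc[1]).round(1),round(rc[2],2),"zmax",np.nanpercentile(z[m],95).round(4))
rep("s1",blob(z>0.008,(255,218,292,268)),0.02)
rep("s2",blob(z>0.008,(338,225,372,277)),0.02)
g=blob(z>0.005,(185,185,240,255)); 
hsv=cv2.cvtColor(p,cv2.COLOR_RGB2HSV)
rep("plate",g,0.012)
rep("pin",blob((z>0.07)&(z<0.118),(195,190,220,227)),0.1)
rep("post",blob((z>0.11),(185,210,225,245)),0.124)
for n,w in(("g1",(300,180,335,215)),("g2",(335,180,375,215))):
    rep(n,blob((hsv[...,0]>45)&(hsv[...,0]<75)&(hsv[...,1]>120),w),0.012)
rep("rail",blob((z>0.006),(280,170,390,220)),0.012)
rep("tray",blob(((hsv[...,0]<8)|(hsv[...,0]>172))&(hsv[...,1]>130),(400,190,475,275)),0.028)
rep("beaker",blob(z>0.006,(235,165,256,188)),0.03)
cl=(z>0.055)&(z<0.1); m=np.zeros_like(cl);m[175:215,285:390]=1; 
n,l,s,c=cv2.connectedComponentsWithStats((cl&m).astype(np.uint8));print(s[1:,4],cast("top",c[1:],0.08).round(4), c[1:].round(1))
E
```

```text
bench z 0.0015170773715660803
s1 470 c [0.4777 0.1493] ang 156.26 ext [0.1096 0.0401] rect [478.3 149.1] [ 40.6 110. ] 66.17 zmax 0.0429
s2 485 c [ 0.4567 -0.1009] ang -178.97 ext [0.1126 0.0402] rect [ 456.7 -100. ] [110.3  40. ] 0.06 zmax 0.0431
plate 1441 c [0.5285 0.3347] ang 171.12 ext [0.1495 0.0941] rect [531.9 335.8] [112.5 172.8] 80.85 zmax 0.1269
pin 160 c [0.5535 0.3288] ang 171.52 ext [0.0852 0.0164] rect [554.5 329.6] [20.8 88.6] 85.89 zmax 0.1121
post 235 c [0.4926 0.3369] ang 82.71 ext [0.0566 0.0327] rect [493.8 336.9] [58.1 34.3] 81.38 zmax 0.1292
g1 90 c [0.6275 0.0193] ang 55.41 ext [0.0432 0.0275] rect [621.1  20.2] [40.  40.4] 8.15 zmax 0.0188
g2 109 c [ 0.6434 -0.1158] ang 49.02 ext [0.0457 0.0339] rect [ 641.2 -114. ] [39.7 43.2] 7.01 zmax 0.0176
rail 1647 c [ 0.6302 -0.0455] ang 98.36 ext [0.2713 0.0653] rect [635.3 -44.5] [ 77.2 270. ] 7.92 zmax 0.0715
tray 3365 c [ 0.5184 -0.3521] ang -176.47 ext [0.208  0.1562] rect [ 521.2 -351.9] [210.8 156.7] 3.59 zmax 0.0284
beaker 132 c [0.6838 0.2472] ang -156.08 ext [0.0567 0.0412] rect [682.7 244.9] [52.7 42.2] 46.41 zmax 0.0508
[33 31 31 30 22 24 22 24] [[ 0.6632 -0.1447  0.08  ]
 [ 0.6523 -0.0704  0.08  ]
 [ 0.6442 -0.0111  0.08  ]
 [ 0.6339  0.0631  0.08  ]
 [ 0.6167 -0.1515  0.08  ]
 [ 0.6059 -0.0767  0.08  ]
 [ 0.5981 -0.0178  0.08  ]
 [ 0.5877  0.0564  0.08  ]] [[371.5 180.6]
 [346.8 183.4]
 [327.  185.5]
 [302.1 188.1]
 [374.  195.8]
 [349.  198.7]
 [329.1 200.7]
 [304.  203.4]]
```

```bash
cat >> h.py <<'E'
def go(x,y,z,yaw):
    s=r.get_state();R=s["eef_rot"];dp=R.T@(np.array([x,y,z])-s["position"])
    cy=np.degrees(np.arctan2(R[1,1],R[0,1]));dy=(yaw-cy+180)%360-180
    dn=R[:,0]; tilt=np.cross(dn,[0,0,-1]);
    print("t %.2f"%s["t"],"pos",s["position"].round(4),"yaw %.2f"%cy,"tilt(tool,deg)",np.degrees(R.T@tilt).round(2),"| shift tool mm",(dp*1000).round(1),"| turn about tool x %.2f"%-dy,"| F",s["wrist_force"].round(1),"w %.4f"%s["gripper_width"])
E
python3 - <<'E'
from h import *
f=np.load("t0.npz");p,d=f["p"],f["d"];P=depthpts("top",d);z=P[...,2]
def at(u,v):print((u,v),P[v,u].round(3))
for u,v in((150,160),(163,205),(155,207),(244,176),(274,157),(400,168),(354,138),(280,125),(302,155),(480,265)):at(u,v)
m=blob((z>0.07)&(z<0.118),(195,190,220,227))
for v in range(190,228):
    us=np.where(m[v])[0]
    if len(us): print(v,us.min(),us.max(),cast("top",[us.mean(),v],.1)[0,:2].round(4), z[v,us].max().round(3))
# rail via clip depth points
cl=(z>0.06)&(z<0.1); mm=np.zeros_like(cl);mm[175:215,285:390]=1
n,l,s,c=cv2.connectedComponentsWithStats((cl&mm).astype(np.uint8))
for k in range(1,n):print(s[k,4],P[l==k].mean(0).round(4))
print(-C["top"]["camera_from_world"][:3,:3].T@C["top"]["camera_from_world"][:3,3])
go(.457,-.1,.15,.5)
E
```

```text
(150, 160) [0.684 0.495 0.158]
(163, 205) [0.571 0.471 0.083]
(155, 207) [0.566 0.498 0.072]
(244, 176) [0.687 0.247 0.001]
(274, 157) [0.731 0.15  0.071]
(400, 168) [ 0.711 -0.238  0.06 ]
(354, 138) [ 0.817 -0.102  0.024]
(280, 125) [0.832 0.135 0.078]
(302, 155) [0.757 0.063 0.018]
(480, 265) [ 0.423 -0.494  0.012]
196 212 214 [0.5981 0.3221] 0.108
197 212 214 [0.5952 0.3219] 0.107
198 211 214 [0.5922 0.3232] 0.107
199 210 214 [0.5891 0.3244] 0.111
200 210 214 [0.5862 0.3243] 0.112
201 210 214 [0.5832 0.3241] 0.11
202 209 214 [0.5802 0.3253] 0.11
203 209 214 [0.5773 0.3251] 0.109
204 209 214 [0.5743 0.325 ] 0.11
205 209 213 [0.5714 0.3262] 0.109
206 209 213 [0.5684 0.326 ] 0.111
207 208 213 [0.5654 0.3273] 0.114
208 208 213 [0.5625 0.3271] 0.113
209 208 213 [0.5596 0.3269] 0.11
210 208 212 [0.5566 0.3282] 0.109
211 207 212 [0.5536 0.3294] 0.107
212 207 212 [0.5507 0.3292] 0.11
213 207 212 [0.5478 0.3291] 0.111
214 207 211 [0.5448 0.3303] 0.111
215 206 211 [0.5419 0.3316] 0.11
216 206 211 [0.5389 0.3314] 0.113
217 206 211 [0.536  0.3312] 0.113
218 206 210 [0.5331 0.3324] 0.113
219 205 210 [0.5301 0.3337] 0.111
220 205 210 [0.5272 0.3335] 0.11
221 205 210 [0.5243 0.3333] 0.11
222 205 209 [0.5214 0.3346] 0.111
223 205 209 [0.5185 0.3344] 0.114
224 204 209 [0.5156 0.3356] 0.109
225 209 209 [0.5129 0.3283] 0.104
226 209 211 [0.5101 0.3252] 0.116
33 [ 0.6657 -0.1468  0.0703]
31 [ 0.655  -0.0719  0.0696]
31 [ 0.6465 -0.012   0.0708]
30 [0.6362 0.0628 0.0707]
21 [ 0.6192 -0.1541  0.0698]
22 [ 0.6082 -0.0787  0.0711]
22 [ 0.6001 -0.0188  0.0702]
24 [0.5897 0.056  0.0701]
[0.35835908 0.10211711 1.23114621]
t 0.15 pos [ 0.2382 -0.6314  0.2431] yaw 20.67 tilt(tool,deg) [-0.   -0.05 -0.  ] | shift tool mm [  93.5  392.3 -419.9] | turn about tool x 20.17 | F [ 0.9  0.5 -0.2] w 0.0929
```

```bash
python3 -m inch '[0,0.035,-0.03,6.8,0,0, 0,0.03,-0.035,6.8,0,0, 0,0.025,-0.04,6.6,0,0, 0,0.02,-0.0417,0,0,0, 0,0.02,-0.0417,0,0,0, 0,0.02,-0.0417,0,0,0, 0,0.02,-0.0417,0,0,0, 0,0.02,-0.0417,0,0,0]' 0.8 20; python3 -c "
from h import *
go(.457,-.1,.15,.5)"
```

```text
t: 0.82
position: [0.3842, -0.3299, 0.2391]
eef_rot: [[-0.003, 1.0, -0.016], [0.006, -0.016, -1.0], [-1.0, -0.004, -0.006]]
wrist_force: [0.7, -0.3, -0.5]
gripper_width: 0.0745
t 0.82 pos [ 0.3842 -0.3299  0.2391] yaw -0.94 tilt(tool,deg) [ 0.   -0.32  0.21] | shift tool mm [  90.1   69.4 -230.6] | turn about tool x -1.44 | F [ 0.7 -0.3 -0.5] w 0.0745
```

```bash
python3 -m inch '[0.012,0.012,-0.04,-0.7,0,0, 0.012,0.012,-0.04,-0.7,0,0, 0.012,0.012,-0.04,0,0,0, 0.012,0.012,-0.04,0,0,0, 0.012,0.01,-0.03,0,0,0, 0.01,0.01,-0.02,0,0,0, 0.01,0.005,-0.01,0,0,0, 0,0,0,0,0,0]'
python3 - <<'E'
from h import *
p,d=r.grab_frame("top");cv2.imwrite("pics/t1.png",cv2.resize(p[130:300,240:440],None,fx=4,fy=3.5)[...,::-1])
go(.457,-.1,.07,.5)
E
```

```text
t: 1.48
position: [0.4549, -0.1054, 0.1608]
eef_rot: [[-0.0, 1.0, 0.015], [0.005, 0.015, -1.0], [-1.0, -0.0, -0.005]]
wrist_force: [-0.6, -0.1, 0.1]
gripper_width: 0.0745
t 1.53 pos [ 0.4548 -0.1063  0.1618] yaw 0.85 tilt(tool,deg) [-0.   -0.25 -0.01] | shift tool mm [91.8  2.3 -5.9] | turn about tool x 0.35 | F [ 0.8 -0.6  0.7] w 0.0744
```

View pics/t1.png

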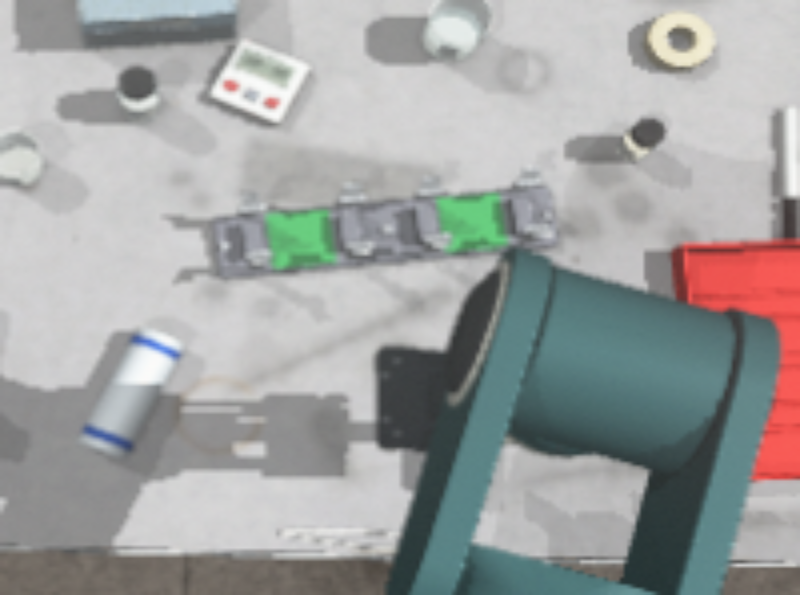

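The arm now hides the orange sleeve (crop ~(440,400)) from the top camera; the blue one at crop (130,390) and the rail are clear. Descending on the measured position.

```bash
python3 -m inch '[0.03,0.002,-0.004,0.3,0.1,0, 0.035,0,-0.002,0,0.1,0, 0.03,0,0,0,0,0, 0.02,0,0,0,0,0, 0.01,0,0,0,0,0, 0,0,0,0,0,0]'
python3 - <<'E'
from h import *
p,d=r.grab_frame("side");cv2.imwrite("pics/s1.png",cv2.resize(p[200:400,150:430],None,fx=2.8,fy=2.8)[...,::-1])
go(.457,-.1,.03,.5)
E
```

```text
t: 2.03
position: [0.458, -0.1046, 0.0377]
eef_rot: [[0.007, 1.0, 0.007], [0.005, 0.007, -1.0], [-1.0, 0.007, -0.005]]
wrist_force: [-0.6, 0.4, 0.7]
gripper_width: 0.0744
t 2.08 pos [ 0.4585 -0.1047  0.0389] yaw 0.39 tilt(tool,deg) [ 0.   -0.25 -0.45] | shift tool mm [ 8.9 -1.5 -4.7] | turn about tool x -0.11 | F [0.2 0.8 0.5] w 0.0748
```

View pics/s1.png

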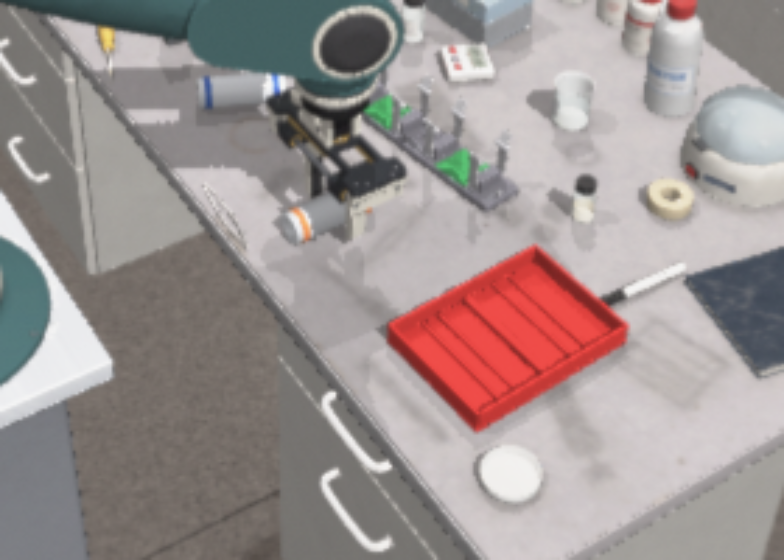

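```bash
python3 -m inch '[0.006,-0.001,-0.003,0,-0.2,-0.4, 0.004,0,-0.002,0,0,0, 0,0,0,0,0,0]'; python3 -c "
from h import *
go(.457,-.1,.029,.5)"; python3 -m inch '[0,0,0,0,0,0,0,0,0,0,0,0,0,0,0,0,0,0,0,0,0,0,0,0,0,0,0,0,0,0]' 0 35; python3 -c "
from h import *
go(.457,-.1,.15,.5)"
```

```text
t: 2.33
position: [0.4592, -0.1009, 0.0322]
eef_rot: [[0.005, 1.0, 0.005], [-0.001, 0.005, -1.0], [-1.0, 0.005, 0.001]]
wrist_force: [0.0, 0.2, 1.0]
gripper_width: 0.0744
t 2.33 pos [ 0.4592 -0.1009  0.0322] yaw 0.29 tilt(tool,deg) [-0.    0.06 -0.28] | shift tool mm [ 3.2 -2.2 -0.9] | turn about tool x -0.21 | F [0.  0.2 1. ] w 0.0744
t: 2.75
position: [0.4605, -0.101, 0.0349]
eef_rot: [[0.009, 1.0, 0.006], [-0.002, 0.006, -1.0], [-1.0, 0.009, 0.002]]
wrist_force: [-0.1, 0.1, 0.0]
gripper_width: 0.0458
t 2.75 pos [ 0.4605 -0.101   0.0349] yaw 0.34 tilt(tool,deg) [-0.    0.13 -0.49] | shift tool mm [-115.2   -2.5   -0.7] | turn about tool x -0.16 | F [-0.1  0.1  0. ] w 0.0458
```

```bash
python3 -m inch '[0.003,-0.001,0,0,0,-0.4, 0.002,-0.001,0,0,0,-0.1, 0.001,0,0,0,0,0, 0.001,0,0,0,0,0]'; python3 -c "
from h import *
go(.457,-.1,.15,.5)"
```

```text
t: 3.08
position: [0.4609, -0.1013, 0.033]
eef_rot: [[0.004, 1.0, 0.006], [-0.003, 0.006, -1.0], [-1.0, 0.004, 0.003]]
wrist_force: [-9.5, 1.2, 16.3]
gripper_width: 0.0397
t 3.08 pos [ 0.4609 -0.1013  0.033 ] yaw 0.36 tilt(tool,deg) [ 0.    0.16 -0.23] | shift tool mm [-117.    -3.4   -1. ] | turn about tool x -0.14 | F [-9.5  1.2 16.3] w 0.0397
```

```bash
python3 -m inch '[-0.025,0,0,0,0,-0.2, -0.035,0,0,0,0,0, -0.035,0.005,-0.01,0,0,0, -0.03,0.02,-0.03,2,0,0, -0.02,0.022,-0.036,2,0,0, 0,0.022,-0.036,2,0,0, 0,0.022,-0.036,2,0,0, 0,0.022,-0.036,1,0,0]'; python3 -c "
from h import *
go(.682,.3085,.19,-9)"
```

```text
t: 3.75
position: [0.578, 0.0674, 0.1774]
eef_rot: [[-0.003, 0.986, -0.165], [-0.002, -0.165, -0.986], [-1.0, -0.003, 0.002]]
wrist_force: [-0.4, -1.4, -0.7]
gripper_width: 0.0396
t 3.75 pos [0.578  0.0674 0.1774] yaw -9.51 tilt(tool,deg) [0.   0.14 0.16] | shift tool mm [ -13.4   62.7 -255. ] | turn about tool x -0.51 | F [-0.4 -1.4 -0.7] w 0.0396
```

```bash
python3 -m inch '[-0.003,0.01,-0.037,-0.5,0,0, -0.003,0.01,-0.037,0,0,0, -0.002,0.01,-0.037,0,0,0, 0,0.01,-0.037,0,0,0, 0,0.008,-0.037,0,0,0, 0,0.007,-0.03,0,0,0, 0,0.003,-0.015,0,0,0, 0,0,-0.005,0,0,0]'
python3 - <<'E'
from h import *
p,d=r.grab_frame("side");cv2.imwrite("pics/s2.png",cv2.resize(p[100:300,150:430],None,fx=2.8,fy=2.8)[...,::-1])
p,d=r.grab_frame("top");cv2.imwrite("pics/t2.png",cv2.resize(p[130:280,140:340],None,fx=4,fy=4)[...,::-1])
go(.682,.3085,.113,-9)
E
```

```text
t: 4.42
position: [0.6775, 0.308, 0.1772]
eef_rot: [[-0.011, 0.988, -0.154], [-0.005, -0.154, -0.988], [-1.0, -0.01, 0.006]]
wrist_force: [0.2, -0.8, -1.5]
gripper_width: 0.039
t 4.52 pos [0.677  0.3064 0.1773] yaw -8.90 tilt(tool,deg) [-0.    0.38  0.57] | shift tool mm [64.2  5.3 -3.3] | turn about tool x 0.10 | F [ 0.   0.6 -0.7] w 0.0397
```

View pics/s2.png

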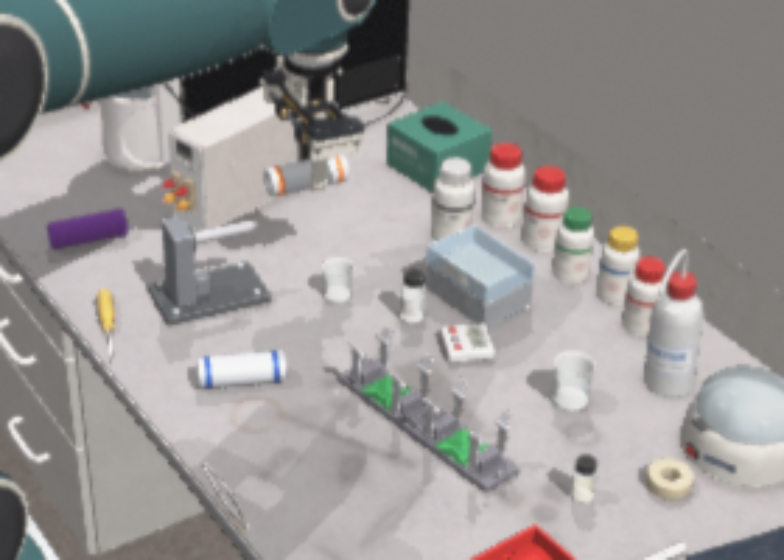

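View pics/t2.png

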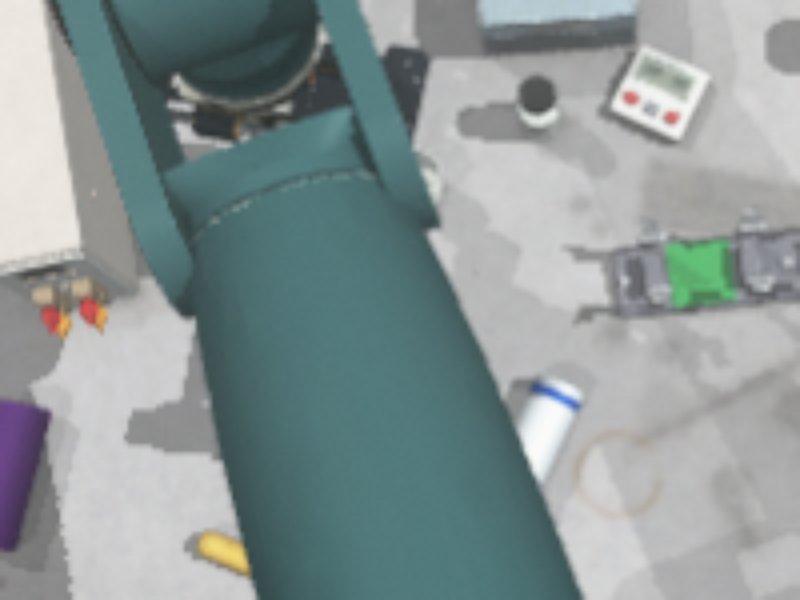

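```bash
python3 -m inch '[0.025,0.005,-0.003,0,0.2,0.4, 0.025,0.003,0,0,0,0, 0.012,0.001,0,0,0,0, 0.005,0,0,0,0,0, 0.002,0,0,0,0,0]'
python3 - <<'E'
from h import *
p,d=r.grab_frame("side");np.savez("s3.npz",p=p,d=d);cv2.imwrite("pics/s3.png",cv2.resize(p[145:225,195:295],None,fx=7,fy=7)[...,::-1])
go(.682,.3085,.113,-9)
E
```

```text
t: 4.93
position: [0.6859, 0.3023, 0.1083]
eef_rot: [[-0.001, 0.987, -0.158], [-0.003, -0.158, -0.987], [-1.0, -0.001, 0.003]]
wrist_force: [0.5, -0.0, -1.8]
gripper_width: 0.0393
t 4.98 pos [0.6859 0.3022 0.1084] yaw -9.09 tilt(tool,deg) [0.   0.18 0.03] | shift tool mm [-4.6 -4.9 -5.6] | turn about tool x -0.09 | F [ 0.8 -1.1 -1.5] w 0.0396
```

View pics/s3.png

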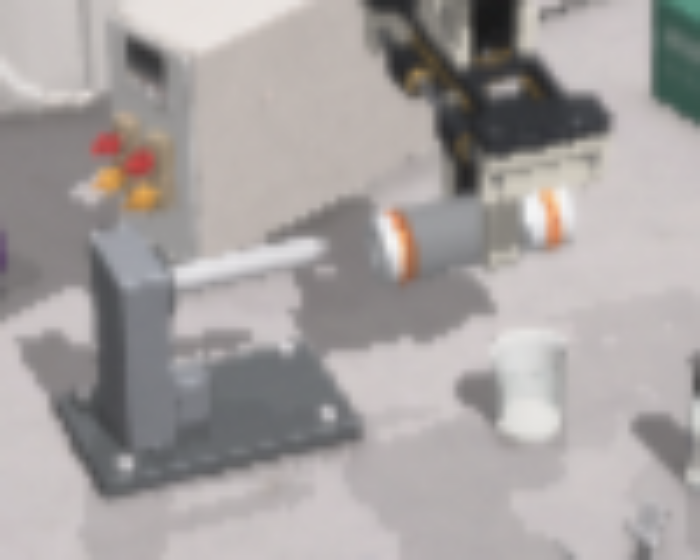

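```bash
cat >> h.py <<'E'
def centreline(P,cols,win,lim):
    # per column centre of pixels whose 3D point lies in lim box -> line v=a u+b
    x0,x1,y0,y1,z0,z1=lim
    m=(P[...,0]>x0)&(P[...,0]<x1)&(P[...,1]>y0)&(P[...,1]<y1)&(P[...,2]>z0)&(P[...,2]<z1)
    uv=[]
    for u in cols:
        v=np.where(m[win[0]:win[1],u])[0]+win[0]
        if len(v)>1: uv.append((u,(v.min()+v.max())/2,v.max()-v.min()+1))
    return np.array(uv)
E
python3 - <<'E'
from h import *
f=np.load("s3.npz");d=f["d"];P=depthpts("side",d)
a=centreline(P,range(218,244),(170,192),(.5,.62,.28,.37,.07,.125));print(a.tolist())
b=centreline(P,range(246,280),(168,190),(.6,.76,.25,.36,.07,.135));print(b.tolist())
for n,q,c in(("pin",a,0.1),("sl",b,0.0954)):
    l=np.polyfit(q[:,0],q[:,1],1);W=cast("side",np.c_[q[[0,-1],0],np.polyval(l,q[[0,-1],0])],c);print(n,l,W.round(4), np.degrees(np.arctan2(W[1,1]-W[0,1],W[1,0]-W[0,0])))
    print(P[int(q[5,1]),int(q[5,0])])
E
```

```text
[[218.0, 181.5, 2.0], [219.0, 186.0, 7.0], [220.0, 184.5, 4.0], [221.0, 184.0, 5.0], [222.0, 184.0, 5.0], [223.0, 183.5, 4.0], [224.0, 183.5, 4.0], [225.0, 183.5, 4.0], [226.0, 183.0, 5.0], [227.0, 182.5, 4.0], [228.0, 182.5, 4.0], [229.0, 182.5, 4.0], [230.0, 182.0, 5.0], [231.0, 182.0, 5.0], [232.0, 181.5, 4.0], [233.0, 181.5, 4.0], [234.0, 181.5, 4.0], [235.0, 181.0, 5.0], [236.0, 180.5, 4.0], [237.0, 180.5, 4.0], [238.0, 180.5, 4.0], [239.0, 180.0, 3.0], [240.0, 180.0, 3.0]]
[[247.0, 178.5, 6.0], [248.0, 179.5, 8.0], [249.0, 180.0, 11.0], [250.0, 180.0, 11.0], [251.0, 180.0, 11.0], [252.0, 179.5, 10.0], [253.0, 179.0, 11.0], [254.0, 179.0, 11.0], [255.0, 179.0, 11.0], [256.0, 178.5, 10.0], [257.0, 178.5, 10.0], [258.0, 175.5, 16.0], [259.0, 175.5, 16.0], [260.0, 175.0, 15.0], [261.0, 175.0, 15.0], [262.0, 175.0, 15.0], [263.0, 177.5, 10.0], [264.0, 178.5, 10.0], [265.0, 178.0, 9.0], [266.0, 178.0, 9.0], [267.0, 178.0, 9.0], [268.0, 177.5, 10.0], [269.0, 176.5, 8.0], [270.0, 176.5, 8.0], [271.0, 176.5, 8.0], [272.0, 176.0, 9.0], [273.0, 176.0, 9.0], [274.0, 175.5, 8.0], [275.0, 175.5, 8.0], [276.0, 176.0, 5.0]]
pin [-2.01581028e-01  2.28422925e+02] [[0.5073 0.3348 0.1   ]
 [0.5927 0.3186 0.1   ]] -10.748280158254882
[0.52439174 0.32678829 0.10537307]
sl [-1.32480534e-01  2.12093660e+02] [[0.6212 0.3151 0.0954]
 [0.7305 0.2808 0.0954]] -17.415025860877424
[0.6293094  0.29123243 0.10775157]
```

```bash
python3 -m inch '[-0.004,-0.004,-0.005,0,0.2,0, -0.001,-0.002,0,0,0,0, 0,0,0,0,0,0]'
cat > chk.py <<'E'
from h import *
import sys
go(.682,.307,.113,-9)
p,d=r.grab_frame("side");P=depthpts("side",d)
a=centreline(P,range(221,240),(170,192),(.5,.60,.28,.37,.07,.125))
ok=a[a[:,2]<6]; l=np.polyfit(ok[:,0],ok[:,1],1)
u0=int(sys.argv[1]);b=centreline(P,range(u0,u0+9),(165,195),(.6,.76,.25,.37,.06,.135))
print("pin line",l,"sleeve",b.tolist(),"sleeve-pin px",np.mean(b[:,1]-np.polyval(l,b[:,0])).round(2))
cv2.imwrite("pics/%s.png"%sys.argv[2],cv2.resize(p[145:225,195:295],None,fx=7,fy=7,interpolation=cv2.INTER_CUBIC)[...,::-1])
E
python3 chk.py 250 s4
```

```text
t: 5.23
position: [0.6809, 0.3081, 0.1171]
eef_rot: [[0.002, 0.987, -0.159], [0.002, -0.159, -0.987], [-1.0, 0.002, -0.002]]
wrist_force: [0.7, -0.4, -1.5]
gripper_width: 0.0393
t 5.23 pos [0.6809 0.3081 0.1171] yaw -9.15 tilt(tool,deg) [ 0.   -0.12 -0.1 ] | shift tool mm [4.1 1.3 0.9] | turn about tool x -0.15 | F [ 0.7 -0.4 -1.5] w 0.0393
pin line [-2.22807018e-01  2.33350877e+02] sleeve [[250.0, 177.0, 11.0], [251.0, 177.0, 11.0], [252.0, 177.0, 11.0], [253.0, 176.5, 10.0], [254.0, 176.5, 10.0], [255.0, 176.0, 11.0], [256.0, 173.0, 17.0], [257.0, 172.5, 16.0], [258.0, 173.0, 15.0]] sleeve-pin px -1.37
```

View pics/s4.png

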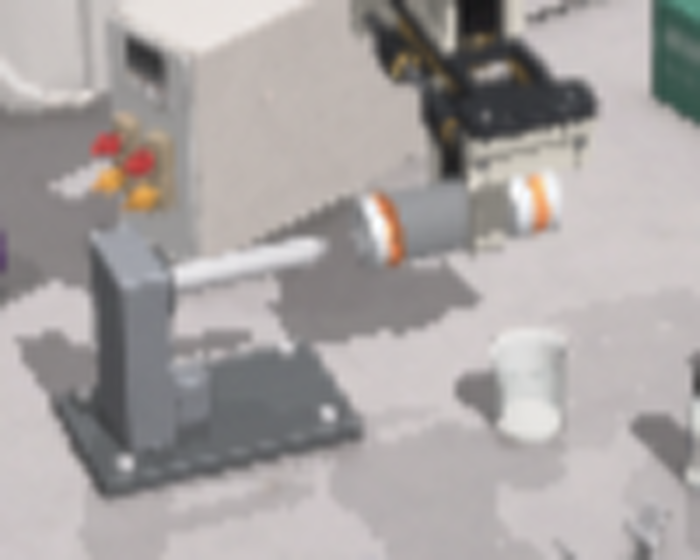

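```bash
python3 -m inch '[0.003,-0.004,0,0,-0.1,-0.1, 0.0015,-0.006,0,0,0,0, 0.0005,-0.006,0,0,0,0, 0.0005,-0.006,0,0,0,0]'; python3 chk.py 243 s5
```

```text
t: 5.62
position: [0.6585, 0.3122, 0.1131]
eef_rot: [[0.003, 0.987, -0.159], [0.001, -0.159, -0.987], [-1.0, 0.003, -0.002]]
wrist_force: [-0.3, -0.1, -1.6]
gripper_width: 0.0395
t 5.62 pos [0.6585 0.3122 0.1131] yaw -9.15 tilt(tool,deg) [-0.   -0.1  -0.14] | shift tool mm [ 0.1 24.   1.4] | turn about tool x -0.15 | F [-0.3 -0.1 -1.6] w 0.0395
pin line [ -0.23859649 236.92982456] sleeve [[243.0, 176.0, 3.0], [244.0, 179.0, 9.0], [245.0, 179.0, 11.0], [246.0, 179.0, 11.0], [247.0, 178.5, 10.0], [248.0, 178.5, 10.0], [249.0, 178.0, 11.0], [250.0, 178.0, 11.0], [251.0, 175.0, 17.0]] sleeve-pin px -0.11
```

View pics/s5.png

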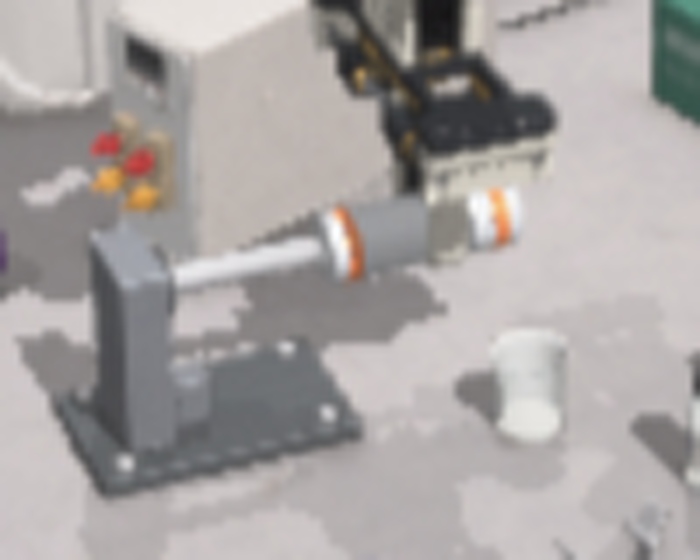

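```bash
python3 -m inch '[0,-0.006,0,0,0,0, 0.0005,-0.006,0,0,0,0, 0.0005,-0.006,0,0,0,0]'; python3 -m inch '[0.0005,-0.006,0,0,0,0, 0.0005,-0.006,0,0,0,0, 0.0005,-0.006,0,0,0,0]'; python3 chk.py 239 s6
```

```text
t: 5.92
position: [0.6382, 0.3155, 0.1118]
eef_rot: [[0.002, 0.987, -0.159], [0.001, -0.159, -0.987], [-1.0, 0.002, -0.002]]
wrist_force: [0.5, 0.3, -0.9]
gripper_width: 0.0396
t: 6.17
position: [0.6185, 0.3188, 0.1105]
eef_rot: [[0.003, 0.987, -0.158], [0.002, -0.158, -0.987], [-1.0, 0.003, -0.002]]
wrist_force: [2.1, -0.8, 1.3]
gripper_width: 0.0391
t 6.17 pos [0.6185 0.3188 0.1105] yaw -9.12 tilt(tool,deg) [ 0.   -0.12 -0.15] | shift tool mm [-2.3 64.6  1.6] | turn about tool x -0.12 | F [ 2.1 -0.8  1.3] w 0.0391
pin line [-2.32142857e-01  2.35428571e+02] sleeve [[241.0, 173.0, 7.0], [242.0, 173.5, 6.0], [243.0, 174.0, 7.0], [244.0, 177.5, 14.0], [245.0, 180.5, 8.0], [246.0, 181.0, 9.0], [247.0, 181.0, 9.0]] sleeve-pin px -1.57
```

View pics/s6.png

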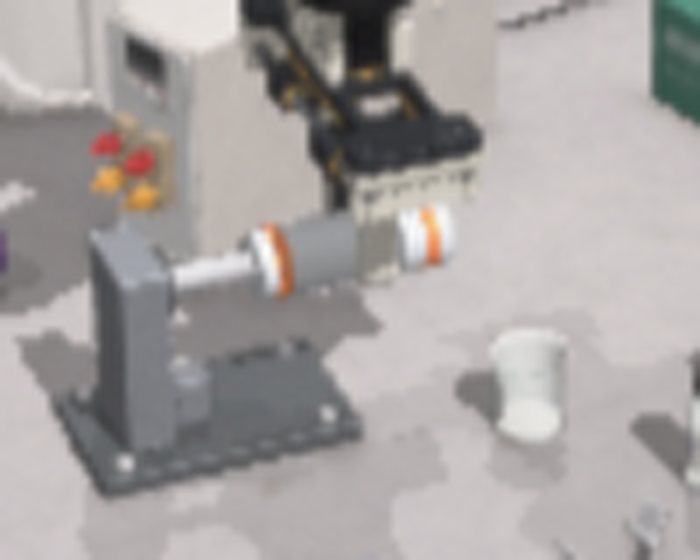

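```bash
python3 -m inch '[-0.002,-0.005,0,0,0,0, -0.0005,-0.005,0,0,0,0]';python3 -m inch '[0,-0.005,0,0,0,0, 0,-0.005,0,0,0,0]'
```

```text
t: 6.38
position: [0.6071, 0.3207, 0.1132]
eef_rot: [[0.003, 0.987, -0.158], [0.002, -0.158, -0.987], [-1.0, 0.002, -0.002]]
wrist_force: [-0.5, -0.0, -2.3]
gripper_width: 0.0391
t: 6.55
position: [0.5962, 0.3224, 0.1132]
eef_rot: [[0.002, 0.987, -0.158], [0.002, -0.158, -0.987], [-1.0, 0.002, -0.002]]
wrist_force: [0.3, -0.2, -1.0]
gripper_width: 0.0395
```

```bash
python3 -m inch '[0,-0.006,0,0,0,0, 0,-0.006,0,0,0,0, 0,-0.004,0,0,0,0]';python3 -m inch '[0,-0.004,0,0,0,0, 0,-0.004,0,0,0,0]'; python3 chk.py 232 s7
```

```text
t: 6.8
position: [0.5784, 0.3251, 0.1129]
eef_rot: [[0.002, 0.987, -0.158], [0.001, -0.158, -0.987], [-1.0, 0.002, -0.002]]
wrist_force: [-1.2, 0.1, -1.8]
gripper_width: 0.0396
t: 6.97
position: [0.5701, 0.3263, 0.113]
eef_rot: [[0.004, 0.987, -0.158], [0.001, -0.158, -0.987], [-1.0, 0.004, -0.002]]
wrist_force: [36.0, -11.5, -5.4]
gripper_width: 0.0394
t 6.97 pos [0.5701 0.3263 0.113 ] yaw -9.11 tilt(tool,deg) [ 0.   -0.09 -0.2 ] | shift tool mm [  0.4 113.5   1.3] | turn about tool x -0.11 | F [ 36.  -11.5  -5.4] w 0.0394Traceback (most recent call last):
  File "chk.py", line 6, in <module>
    ok=a[a[:,2]<6]; l=np.polyfit(ok[:,0],ok[:,1],1)
                      ~~~~~~~~~~^^^^^^^^^^^^^^^^^^^
    raise TypeError("expected non-empty vector for x")
TypeError: expected non-empty vector for x
```

```bash
python3 -m inch '[0,-0.001,0,0,0,0, 0,-0.001,0,0,0,0, 0,-0.0005,0,0,0,0]'
python3 - <<'E'
from h import *
p,d=r.grab_frame("side");cv2.imwrite("pics/s7.png",cv2.resize(p[145:225,195:295],None,fx=7,fy=7,interpolation=cv2.INTER_CUBIC)[...,::-1])
go(.682,.307,.113,-9)
E
```

```text
t: 7.27
position: [0.5703, 0.3258, 0.1144]
eef_rot: [[0.014, 0.987, -0.159], [0.0, -0.159, -0.987], [-1.0, 0.014, -0.003]]
wrist_force: [4.3, -0.2, -3.0]
gripper_width: 0.0393
t 7.32 pos [0.5702 0.3258 0.1144] yaw -9.14 tilt(tool,deg) [ 0.   -0.15 -0.79] | shift tool mm [  3.  113.3   0.9] | turn about tool x -0.14 | F [ 7.4 -0.9 -4.4] w 0.0392
```

View pics/s7.png

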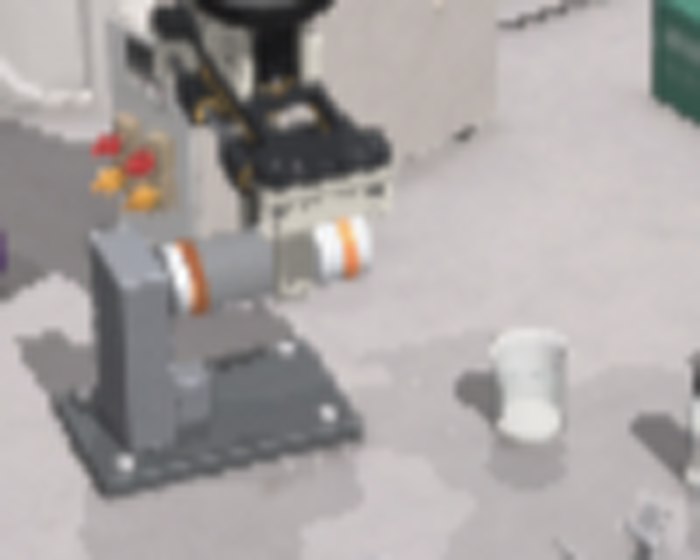

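Orange sleeve is fully home against the shoulder (crop ~(165,275)), 38 N reaction at the expected depth: sleeve_2 is good. Retracting along the pin.

```bash
python3 -m inch '[0.0015,0.008,0,0,-0.1,-0.5, 0,0.016,0,0,0,-0.2, 0,0.018,0,0,0,0, 0,0.018,0,0,0,0, 0,0.018,0,0,0,0, 0,0.018,0,0,0,0, -0.005,0.018,0,0,0,0]'; python3 -c "
from h import *
go(.69,.307,.16,-9);print(r.get_state()['q'].round(1))"
```

```text
t: 7.9
position: [0.686, 0.3074, 0.1167]
eef_rot: [[-0.004, 0.988, -0.156], [0.001, -0.156, -0.988], [-1.0, -0.004, -0.0]]
wrist_force: [0.2, -0.0, -1.2]
gripper_width: 0.0396
t 7.90 pos [0.686  0.3074 0.1167] yaw -8.99 tilt(tool,deg) [ 0.   -0.01  0.21] | shift tool mm [-43.3   3.8  -0.2] | turn about tool x 0.01 | F [ 0.2 -0.  -1.2] w 0.0396
[2.210e+01 1.930e+01 7.970e+01 1.000e-01 8.120e+01 1.211e+02]
```

```bash
python3 -m inch '[-0.03,0.005,0,0,0,0, -0.03,0,0.01,-6,0,0, -0.015,0,0.02,-7.1,0,0, 0,0,0.02,-7.1,0,0, 0,0,0.02,-7.1,0,0, 0,-0.005,0.02,-7.1,0,0, 0,-0.01,0.02,-7.1,0,0, 0,-0.015,0.018,-7.1,0,0]'; python3 -c "
from h import *
go(.619,.0215,.18,98)"
```

```text
t: 8.57
position: [0.6984, 0.1672, 0.1915]
eef_rot: [[-0.011, 0.765, 0.644], [0.001, 0.644, -0.765], [-1.0, -0.008, -0.007]]
wrist_force: [-0.5, -0.3, -1.4]
gripper_width: 0.0393
t 8.57 pos [0.6984 0.1672 0.1915] yaw 40.10 tilt(tool,deg) [ 0.   -0.42  0.44] | shift tool mm [  12.2 -154.5   60.4] | turn about tool x -57.90 | F [-0.5 -0.3 -1.4] w 0.0393
```

```bash
python3 -m inch '[0.002,-0.02,0.008,-7.1,-0.2,0.2, 0.002,-0.022,0.007,-7.1,0,0, 0.002,-0.023,0.004,-7.1,0,0, 0.002,-0.022,0,-7.1,0,0, 0.002,-0.022,-0.004,-7.1,0,0, 0,-0.02,-0.008,-7.1,0,0, 0,-0.015,-0.008,-7.1,0,0, 0,-0.006,-0.004,-7.1,0,0]'
python3 - <<'E'
from h import *
go(.619,.0215,.18,98);print(r.get_state()['q'].round(1))
p,d=r.grab_frame("side");cv2.imwrite("pics/s8.png",cv2.resize(p[140:340,200:460],None,fx=3,fy=3)[...,::-1])
p,d=r.grab_frame("top");cv2.imwrite("pics/t8.png",cv2.resize(p[130:280,220:420],None,fx=4,fy=4)[...,::-1])
E
```

```text
t: 9.23
position: [0.6178, 0.0194, 0.1792]
eef_rot: [[-0.012, -0.127, 0.992], [0.002, 0.992, 0.128], [-1.0, 0.003, -0.011]]
wrist_force: [0.3, 0.5, -1.3]
gripper_width: 0.0397
t 9.23 pos [0.6178 0.0194 0.1792] yaw 97.32 tilt(tool,deg) [-0.   -0.65 -0.18] | shift tool mm [-0.8  1.9  1.5] | turn about tool x -0.68 | F [ 0.3  0.5 -1.3] w 0.0397
[-0.6  1.4 94.1  0.1 85.2 -7.9]
```

View pics/s8.png

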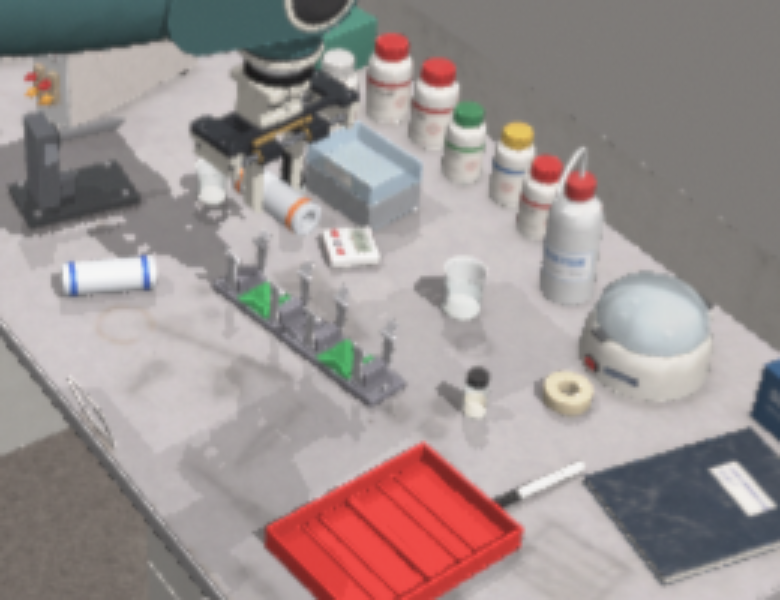

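View pics/t8.png

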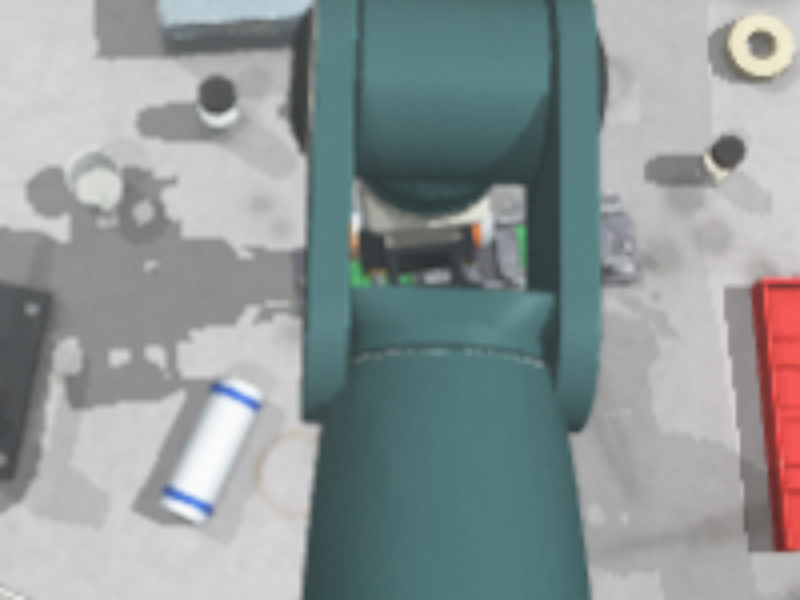

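Run:
```python
from h import *
s=r.get_state();tcp=s["position"];R=s["eef_rot"]
for n,zz in(("top",.18),("side",.172)):
    p,d=r.grab_frame(n);P=depthpts(n,d)
    hsv=cv2.cvtColor(p,cv2.COLOR_RGB2HSV);m=((hsv[...,0]>6)&(hsv[...,0]<18)&(hsv[...,1]>110)).astype(np.uint8)
    k,l,st,c=cv2.connectedComponentsWithStats(m)
    for i in range(1,k):
        W=np.nanmedian(P[l==i],0)
        if np.linalg.norm(W-tcp)<.1: print(n,st[i,4],c[i].round(1),"depth",W.round(4),"tool",(R.T@(W-tcp)*1000).round(1))
```

```text
top 10 [338.2 188.2] depth [ 0.6116 -0.0315  0.181 ] tool [ -1.5 -50.2 -13.1]
top 5 [307.6 189.2] depth [0.5933 0.0535 0.2459] tool [-66.1  36.6 -21.4]
side 7 [279.6 199. ] depth [0.5962 0.0493 0.174 ] tool [  5.8  31.8 -18.3]
side 18 [297.6 209.3] depth [ 0.6097 -0.0339  0.1792] tool [  0.3 -52.4 -15.3]
```

Run:
```python
from h import *
s=r.get_state();tcp=s["position"];R=s["eef_rot"]
for n in("top","side"):
    p,d=r.grab_frame(n);P=depthpts(n,d);Q=(P-tcp)@R*1000
    m=(np.abs(Q[...,2])<26)&(Q[...,0]>-12)&(Q[...,0]<40)&(np.abs(Q[...,1])<90)
    y=np.sort(Q[m][:,1]);print(n,len(y),y[:8].round(1),y[-8:].round(1))
    a=np.histogram(Q[m][:,1],bins=np.arange(-80,80,5));print(dict(zip(a[1].astype(int).tolist(),a[0].tolist())))
    if n=="side":
        v,u=np.where(m);cv2.imwrite("pics/s9.png",cv2.resize(p[180:230,260:320],None,fx=12,fy=12,interpolation=cv2.INTER_CUBIC)[...,::-1])
```

```text
top 66 [-60.1 -60.  -60.  -59.5 -59.5 -59.5 -59.4 -59.3] [33.5 33.7 33.7 33.8 36.3 36.3 36.4 36.7]
{-80: 0, -75: 0, -70: 0, -65: 3, -60: 18, -55: 13, -50: 6, -45: 0, -40: 0, -35: 0, -30: 0, -25: 0, -20: 0, -15: 0, -10: 0, -5: 0, 0: 0, 5: 0, 10: 0, 15: 0, 20: 0, 25: 8, 30: 14, 35: 4, 40: 0, 45: 0, 50: 0, 55: 0, 60: 0, 65: 0, 70: 0}
side 294 [-68.1 -68.1 -67.8 -67.2 -66.6 -66.6 -66.5 -65.7] [36.3 37.5 38.4 43.1 43.7 43.9 45.1 48.4]
{-80: 0, -75: 0, -70: 13, -65: 42, -60: 27, -55: 23, -50: 13, -45: 13, -40: 14, -35: 14, -30: 13, -25: 12, -20: 21, -15: 22, -10: 20, -5: 11, 0: 10, 5: 5, 10: 2, 15: 0, 20: 1, 25: 3, 30: 6, 35: 4, 40: 3, 45: 2, 50: 0, 55: 0, 60: 0, 65: 0, 70: 0}
```

View pics/s9.png

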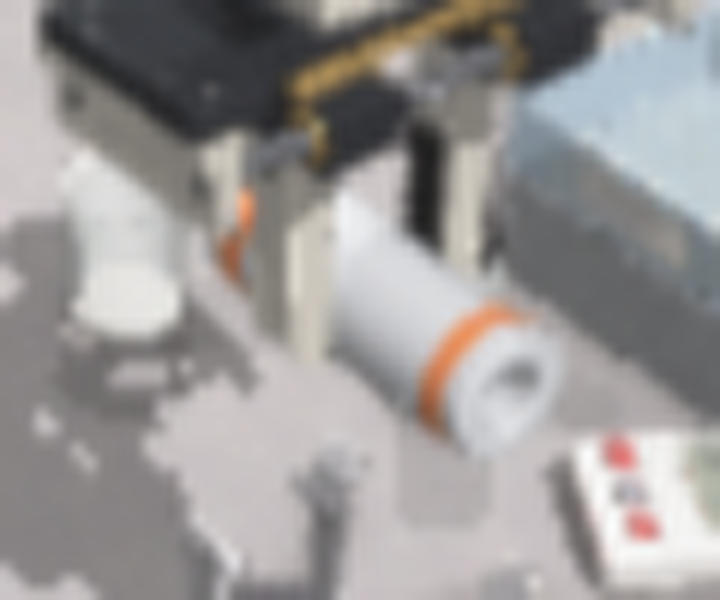

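Run:
```python
from h import *
s=r.get_state();tcp=s["position"];R=s["eef_rot"]
W=cast("side",[302.0,212.1],tcp[2]-.013)[0];print(W,"tool",(R.T@(W-tcp)*1000).round(1))
# clips in side view: components of tall points near rail
p,d=r.grab_frame("side");P=depthpts("side",d)
m=((P[...,2]>.055)&(P[...,2]<.09)&(abs(P[...,0]-.63)<.06)&(P[...,1]>-.18)&(P[...,1]<.09)).astype(np.uint8)
k,l,st,c=cv2.connectedComponentsWithStats(m)
for i in range(1,k):
    if st[i,4]>4:print(st[i,4],c[i].round(1),P[l==i].mean(0).round(4),P[l==i][:,2].max().round(3), "top px",st[i,:4])
print("predicted place A axis ends side px", proj("side",[[.619+.139*.055,.0215-.99*.055,.05],[.619-.139*.055,.0215+.99*.055,.05]]).round(1))
```

```text
[ 0.62445788 -0.04148175  0.16625437] tool [ 12.8 -63.5  -2. ]
24 [287.1 219.4] [0.6351 0.0576 0.0667] 0.079 top px [285 216   5   8]
15 [277.1 225.5] [0.5863 0.0475 0.066 ] 0.077 top px [275 223   5   6]
25 [301.6 229.5] [ 0.645  -0.0177  0.0681] 0.08 top px [299 226   6   8]
16 [291.4 235.8] [ 0.5971 -0.0258  0.066 ] 0.077 top px [289 233   6   6]
26 [313.7 238.3] [ 0.6535 -0.0772  0.0673] 0.079 top px [311 235   6   7]
16 [303.4 245. ] [ 0.6057 -0.0854  0.0643] 0.081 top px [301 242   6   6]
27 [329.6 249.7] [ 0.6644 -0.1518  0.0661] 0.076 top px [327 246   6   8]
18 [319.3 256.7] [ 0.6164 -0.1604  0.0642] 0.073 top px [317 254   6   6]
predicted place A axis ends side px [[299.5 237.7]
 [278.6 222.5]]
```

```bash
python3 -m inch '[0.02,0.008,0,-0.6,-0.6,-0.2, 0.025,0.002,0,0,-0.1,0, 0.02,0,0,0,0,0, 0.01,0,0,0,0,0, 0.005,0,0,0,0,0]' 0 55
python3 - <<'E'
from h import *
go(.617,.0285,.085,98)
p,d=r.grab_frame("side");cv2.imwrite("pics/s10.png",cv2.resize(p[190:260,250:340],None,fx=8,fy=8,interpolation=cv2.INTER_CUBIC)[...,::-1])
E
```

```text
t: 10.0
position: [0.6201, 0.035, 0.0984]
eef_rot: [[0.006, -0.124, 0.992], [0.0, 0.992, 0.124], [-1.0, -0.0, 0.006]]
wrist_force: [-0.3, 0.2, -1.1]
gripper_width: 0.0392
t 10.00 pos [0.6201 0.035  0.0984] yaw 97.10 tilt(tool,deg) [0.   0.33 0.02] | shift tool mm [13.4 -6.1 -3.9] | turn about tool x -0.90 | F [-0.3  0.2 -1.1] w 0.0392
```

View pics/s10.png

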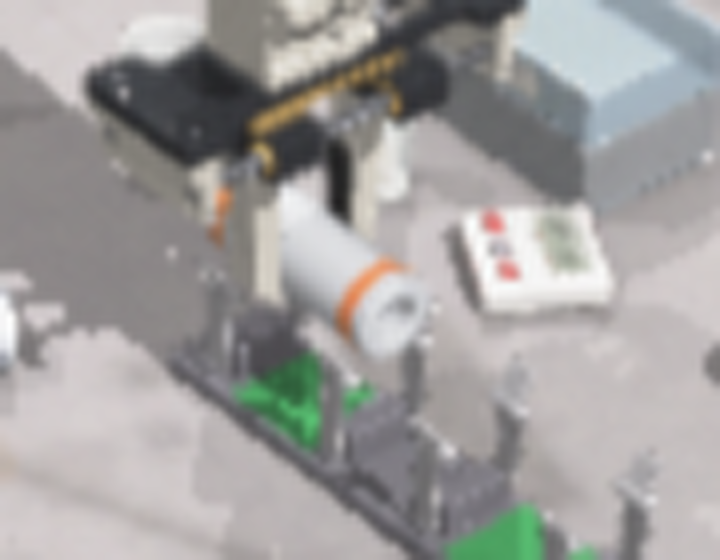

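```bash
python3 -m inch '[0.002,-0.005,-0.004,-0.8,0.2,0, 0.003,-0.001,-0.001,0,0,0, 0.003,0,0,0,0,0]'
python3 - <<'E'
from h import *
go(.617,.0285,.085,98)
E
```

```text
t: 10.3
position: [0.6164, 0.028, 0.0915]
eef_rot: [[0.003, -0.138, 0.99], [-0.0, 0.99, 0.138], [-1.0, -0.001, 0.003]]
wrist_force: [-0.7, 0.2, -1.2]
gripper_width: 0.0389
t 10.30 pos [0.6164 0.028  0.0915] yaw 97.94 tilt(tool,deg) [0.   0.16 0.04] | shift tool mm [6.5 0.4 0.6] | turn about tool x -0.06 | F [-0.7  0.2 -1.2] w 0.0389
```

```bash
python3 -m inch '[0.004,0,0,0,0.1,0, 0.003,0,0,0,0,0, 0.003,0,0,0,0,0]'; python3 -m inch '[0.004,0,0,0,0,0, 0.004,0,0,0,0,0]';  python3 -m inch '[0.005,0,0,0,0,0, 0.005,0,0,0,0,0]'
```

```text
t: 10.55
position: [0.6175, 0.0275, 0.083]
eef_rot: [[0.005, -0.137, 0.991], [-0.001, 0.991, 0.137], [-1.0, -0.001, 0.005]]
wrist_force: [-1.3, 0.4, 4.3]
gripper_width: 0.0387
t: 10.72
position: [0.6183, 0.0274, 0.0759]
eef_rot: [[0.007, -0.137, 0.991], [-0.001, 0.991, 0.137], [-1.0, -0.002, 0.007]]
wrist_force: [-1.6, -0.7, 5.0]
gripper_width: 0.0394
t: 10.88
position: [0.6182, 0.0274, 0.0652]
eef_rot: [[0.007, -0.137, 0.991], [-0.001, 0.991, 0.137], [-1.0, -0.002, 0.007]]
wrist_force: [-2.1, -0.6, -1.6]
gripper_width: 0.0392
```

```bash
python3 -m inch '[0.003,0,0,0,0,0, 0.003,0,0,0,0,0]'; python3 -m inch '[0.003,0,0,0,0,0, 0.003,0,0,0,0,0]'
python3 - <<'E'
from h import *
go(.617,.0285,.063,98)
p,d=r.grab_frame("side");cv2.imwrite("pics/s11.png",cv2.resize(p[190:260,250:340],None,fx=8,fy=8,interpolation=cv2.INTER_CUBIC)[...,::-1])
E
```

```text
t: 11.05
position: [0.6183, 0.0275, 0.0624]
eef_rot: [[0.006, -0.137, 0.991], [-0.001, 0.991, 0.137], [-1.0, -0.002, 0.006]]
wrist_force: [-33.6, -0.4, 65.9]
gripper_width: 0.039
t: 11.22
position: [0.6183, 0.0275, 0.0626]
eef_rot: [[0.006, -0.137, 0.991], [-0.001, 0.991, 0.137], [-1.0, -0.002, 0.006]]
wrist_force: [-22.4, -0.9, 38.3]
gripper_width: 0.039
t 11.22 pos [0.6183 0.0275 0.0626] yaw 97.89 tilt(tool,deg) [0.   0.33 0.11] | shift tool mm [-0.4  1.2 -1.1] | turn about tool x -0.11 | F [-22.4  -0.9  38.3] w 0.0390
```

View pics/s11.png

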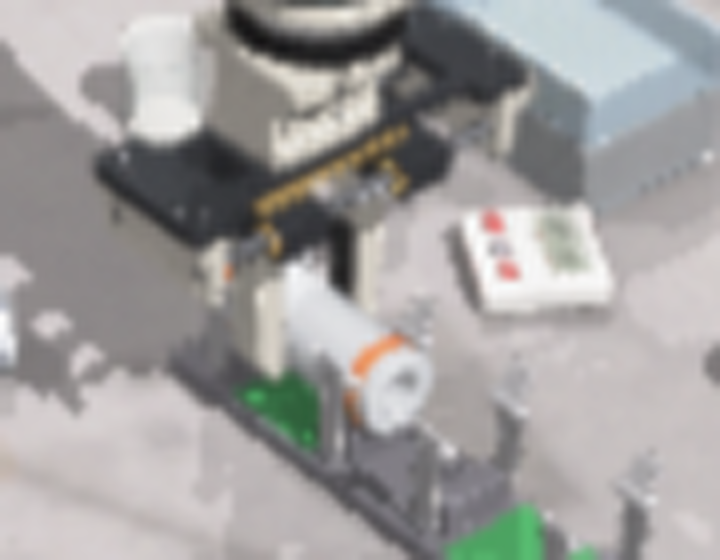

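```bash
python3 -m inch '[0,0,0,0,0,0, 0,0,0,0,0,0, 0,0,0,0,0,0, 0,0,0,0,0,0, 0,0,0,0,0,0]' 0.75 35; python3 -m inch '[-0.02,0,0,0,0,0, -0.035,0,0,0,0,0, -0.035,0,0,0,0,0, -0.03,0.0,0,0,0,0, -0.01,0.03,0,3,0,0, 0,0.03,-0.01,7,0,0,0,0.03,-0.015,7,0,0, 0,0.03,-0.02,7,0,0]';python3 - <<'E'
from h import *
go(.478,.149,.15,156.2)
p,d=r.grab_frame("side");np.savez("s12.npz",p=p,d=d);cv2.imwrite("pics/s12.png",cv2.resize(p[190:260,250:340],None,fx=8,fy=8,interpolation=cv2.INTER_CUBIC)[...,::-1])
p,d=r.grab_frame("top");np.savez("t12.npz",p=p,d=d);cv2.imwrite("pics/t12.png",cv2.resize(p[130:280,220:420],None,fx=4,fy=4,interpolation=cv2.INTER_CUBIC)[...,::-1])
E
```

```text
t: 11.68
position: [0.6183, 0.0276, 0.0624]
eef_rot: [[0.007, -0.137, 0.991], [-0.001, 0.991, 0.137], [-1.0, -0.002, 0.006]]
wrist_force: [0.2, 0.3, 0.6]
gripper_width: 0.0674
t: 12.35
position: [0.5719, 0.1485, 0.1935]
eef_rot: [[0.001, 0.291, 0.957], [-0.001, 0.957, -0.291], [-1.0, -0.001, 0.001]]
wrist_force: [-0.2, 0.6, -0.4]
gripper_width: 0.0698
t 12.35 pos [0.5719 0.1485 0.1935] yaw 73.11 tilt(tool,deg) [0.   0.05 0.06] | shift tool mm [ 43.5 -26.8 -90. ] | turn about tool x -83.09 | F [-0.2  0.6 -0.4] w 0.0698
```

View pics/s12.png

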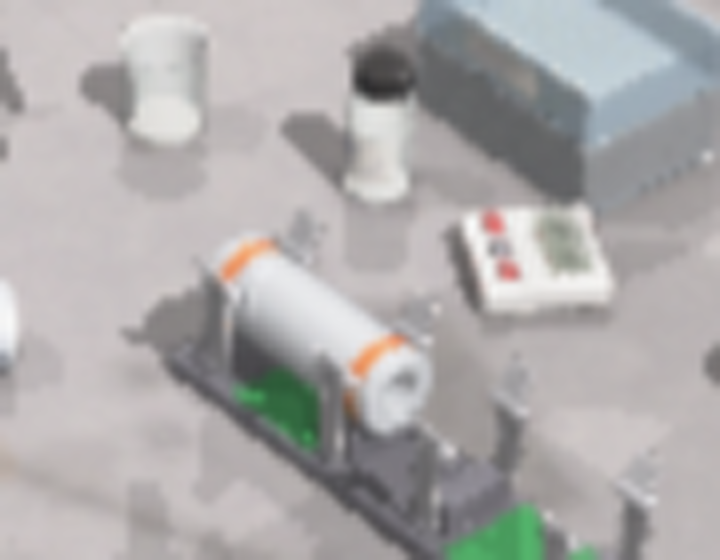

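View pics/t12.png

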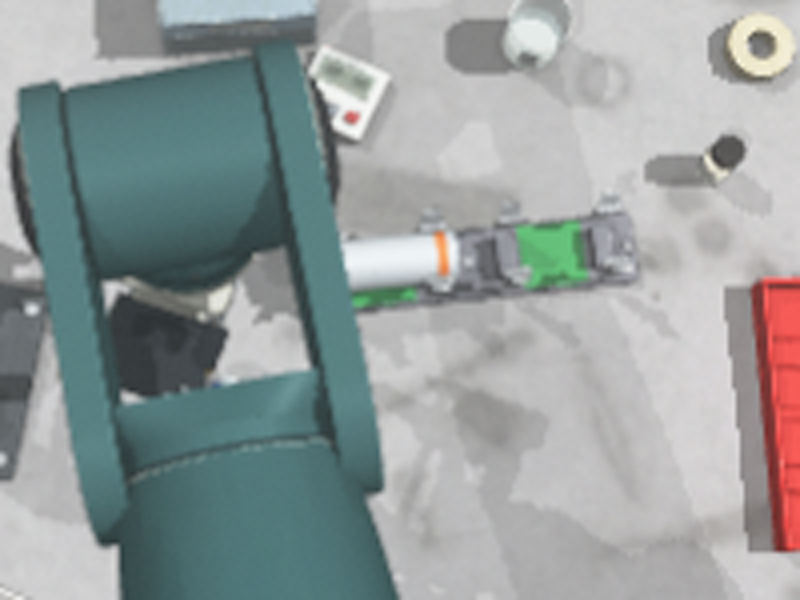

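Run:
```python
from h import *
ang=np.radians(98);ry=np.array([np.cos(ang),np.sin(ang)]);rx=np.array([np.sin(ang),-np.cos(ang)])
for n in("top","side"):
    f=np.load(n[0]+"12.npz");p,d=f["p"],f["d"];P=depthpts(n,d)
    hsv=cv2.cvtColor(p,cv2.COLOR_RGB2HSV);m=((hsv[...,0]>6)&(hsv[...,0]<18)&(hsv[...,1]>100)).astype(np.uint8)
    k,l,st,c=cv2.connectedComponentsWithStats(m)
    for i in range(1,k):
        W=np.nanmean(P[l==i],0)
        if st[i,4]>4 and abs(W[0]-.62)<.06 and abs(W[1])<.12: 
            q=W[:2]-[.618,.0215];print(n,st[i,4],c[i].round(1),W.round(4),"along",(q@ry*1000).round(1),"across",(q@rx*1000).round(1),"zmax",P[l==i][:,2].max().round(4))
    cl=(P[...,2]>.055)&(abs(P[...,0]-.63)<.06)&(P[...,1]>-.18)&(P[...,1]<.09)
    # sleeve region points
    Q=P[...,:2]-[.618,.0215];al=Q@ry*1000;ac=Q@rx*1000
    m=(abs(ac)<8)&(P[...,2]>.06)&(P[...,2]<.085)&(abs(al)<75);y=np.sort(al[m]);print(n,"top line along",y[[0,2,-3,-1]].round(1),"zmax p95",np.percentile(P[m][:,2],[50,95]).round(4))
```

```text
top 23 [330.2 192.9] [ 0.6244 -0.0219  0.0685] along -43.9 across 0.3 zmax 0.0756
top top line along [-52.7 -52.1  29.5  30.1] zmax p95 [0.0698 0.0737]
side 7 [279.3 222.3] [0.603  0.0591 0.0655] along 39.4 across -9.6 zmax 0.0688
side 8 [295.2 234.5] [ 0.6138 -0.0248  0.064 ] along -45.3 across -10.6 zmax 0.071
side top line along [-62.6 -59.   50.4  51.9] zmax p95 [0.0666 0.071 ]
```

```bash
python3 -m inch '[0,-0.003,-0.012,-7,0,0, 0,-0.002,-0.012,-7,0,0, 0,0,-0.012,-7,0,0, 0,0.001,-0.012,-7,0,0, 0.005,0.003,-0.012,-7,0,0, 0.005,0.005,-0.011,-7,0,0, 0.005,0.006,-0.009,-7,0,0, 0.005,0.004,-0.005,-7,0,0]'; python3 -c "
from h import *
go(.478,.149,.08,156.2)"
```

```text
t: 13.12
position: [0.4782, 0.1555, 0.1698]
eef_rot: [[-0.002, -0.651, 0.759], [-0.002, 0.759, 0.651], [-1.0, -0.0, -0.003]]
wrist_force: [0.2, 0.1, 0.9]
gripper_width: 0.0697
t 13.12 pos [0.4782 0.1555 0.1698] yaw 130.61 tilt(tool,deg) [-0.   -0.15  0.  ] | shift tool mm [89.9 -4.8 -4.1] | turn about tool x -25.59 | F [0.2 0.1 0.9] w 0.0697
```

```bash
python3 -m inch '[0.02,-0.004,-0.005,-6.8,0,0, 0.02,-0.001,0,-6.5,0,0, 0.02,0,0,-6.3,0,0, 0.015,0,0,-5.5,0,0, 0.008,0,0,0,0,0, 0.001,0,0,0,0,0]'
python3 - <<'E'
from h import *
go(.478,.149,.034,156.2)
p,d=r.grab_frame("side");cv2.imwrite("pics/s13.png",cv2.resize(p[170:270,180:320],None,fx=5,fy=5,interpolation=cv2.INTER_CUBIC)[...,::-1])
E
```

```text
t: 13.62
position: [0.4768, 0.1462, 0.0809]
eef_rot: [[-0.002, -0.925, 0.38], [-0.002, 0.38, 0.925], [-1.0, 0.001, -0.003]]
wrist_force: [0.6, -0.0, 0.1]
gripper_width: 0.07
t 13.62 pos [0.4768 0.1462 0.0809] yaw 157.64 tilt(tool,deg) [-0.   -0.17 -0.05] | shift tool mm [46.9 -0.1  3.2] | turn about tool x 1.44 | F [ 0.6 -0.   0.1] w 0.0700
```

View pics/s13.png

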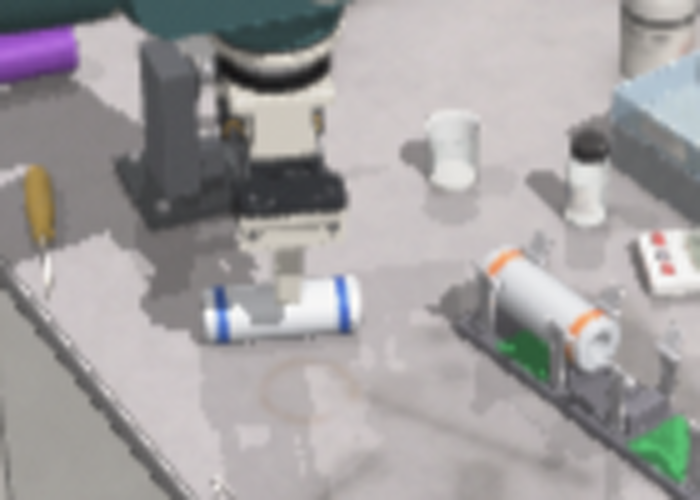

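```bash
python3 -m inch '[0.02,0,0.003,1.4,-0.1,0, 0.015,0,0.001,0,0,0, 0.008,0,0,0,0,0, 0.004,0,0,0,0,0, 0.001,0,0,0,0,0]'; python3 -c "
from h import *
go(.478,.149,.032,156.2)"
```

```text
t: 14.08
position: [0.4814, 0.1501, 0.0365]
eef_rot: [[0.005, -0.91, 0.414], [0.001, 0.414, 0.91], [-1.0, -0.004, 0.003]]
wrist_force: [-0.5, 0.2, 0.4]
gripper_width: 0.0696
t 14.08 pos [0.4814 0.1501 0.0365] yaw 155.51 tilt(tool,deg) [-0.    0.15  0.24] | shift tool mm [ 4.5  2.7 -2.5] | turn about tool x -0.69 | F [-0.5  0.2  0.4] w 0.0696
```

```bash
python3 -m inch '[0.003,0.002,-0.002,-0.6,0.1,0.2, 0.002,0.001,-0.001,0,0,0, 0.001,0,0,0,0,0, 0.0005,0,0,0,0,0, 0.001,0,0,0,0,0, 0.001,0,0,0,0,0, 0.001,0,0,0,0,0]' 0 50; python3 -c "
from h import *
go(.478,.149,.033,156.2)"
```

```text
t: 14.67
position: [0.4786, 0.1487, 0.0313]
eef_rot: [[0.004, -0.914, 0.405], [0.001, 0.405, 0.914], [-1.0, -0.003, 0.003]]
wrist_force: [-7.6, -1.7, 14.6]
gripper_width: 0.0387
t 14.67 pos [0.4786 0.1487 0.0313] yaw 156.09 tilt(tool,deg) [0.   0.16 0.19] | shift tool mm [-1.7  0.7  0.1] | turn about tool x -0.11 | F [-7.6 -1.7 14.6] w 0.0387
```

```bash
python3 -m inch '[-0.025,0,0,0,0,0, -0.035,0,0,0,0,0, -0.035,-0.01,0,0,0,0, -0.035,-0.03,0.01,-3,0,0, -0.03,-0.03,0.02,-4,0,0, -0.01,-0.03,0.03,-4,0,0, 0,-0.03,0.035,-4,0,0, 0,-0.025,0.035,0,0,0]'; python3 -c "
from h import *
go(.679,.309,.18,171)"
```

```text
t: 15.33
position: [0.6439, 0.2188, 0.2017]
eef_rot: [[0.005, -0.989, 0.146], [0.001, 0.146, 0.989], [-1.0, -0.005, 0.001]]
wrist_force: [0.4, -0.6, -1.2]
gripper_width: 0.0389
t 15.33 pos [0.6439 0.2188 0.2017] yaw 171.59 tilt(tool,deg) [-0.    0.08  0.29] | shift tool mm [ 21.9 -21.4  94.3] | turn about tool x 0.59 | F [ 0.4 -0.6 -1.2] w 0.0389
```

```bash
python3 -m inch '[0.005,-0.009,0.03,0.6,0,0.3, 0.005,-0.008,0.03,0,0,0, 0.015,-0.004,0.025,0,0,0, 0.025,-0.002,0.008,0,0,0, 0.025,0,0.002,0,0,0, 0.012,0,0,0,0,0, 0.003,0,0,0,0,0]'; python3 -c "
from h import *
go(.679,.309,.1113,170.9)"
```

```text
t: 15.92
position: [0.6882, 0.3197, 0.1067]
eef_rot: [[0.001, -0.988, 0.155], [0.003, 0.155, 0.988], [-1.0, -0.001, 0.003]]
wrist_force: [-0.4, -0.6, -1.5]
gripper_width: 0.0393
t 15.92 pos [0.6882 0.3197 0.1067] yaw 171.11 tilt(tool,deg) [-0.    0.17  0.06] | shift tool mm [ -4.6   7.4 -12. ] | turn about tool x 0.21 | F [-0.4 -0.6 -1.5] w 0.0393
```

```bash
python3 -m inch '[-0.004,0.004,-0.009,0.2,0.1,0, -0.0005,0.002,-0.003,0,0,0, 0.0005,0,0,0,0,0]'; python3 chk.py 246 s14;python3 -c "
from h import *
go(.679,.309,.1113,170.9)"
```

```text
t: 16.17
position: [0.6795, 0.3067, 0.1119]
eef_rot: [[0.0, -0.987, 0.159], [0.0, 0.159, 0.987], [-1.0, -0.0, 0.0]]
wrist_force: [0.5, 0.8, -1.4]
gripper_width: 0.0391
t 16.17 pos [0.6795 0.3067 0.1119] yaw 170.85 tilt(tool,deg) [0.   0.01 0.01] | shift tool mm [-1.1 -2.5  0.7] | turn about tool x 179.85 | F [ 0.5  0.8 -1.4] w 0.0391
pin line [-2.22807018e-01  2.33350877e+02] sleeve [[246.0, 176.5, 4.0], [247.0, 177.5, 8.0], [248.0, 178.5, 10.0], [249.0, 178.5, 10.0], [250.0, 178.0, 11.0], [251.0, 177.5, 10.0], [252.0, 178.0, 11.0], [253.0, 177.5, 10.0], [254.0, 177.5, 10.0]] sleeve-pin px 0.07
t 16.22 pos [0.6798 0.3068 0.1124] yaw 170.84 tilt(tool,deg) [0.   0.04 0.06] | shift tool mm [1.1 1.2 2.1] | turn about tool x -0.06 | F [-0.1  0.3 -1.1] w 0.0391
```

View pics/s14.png

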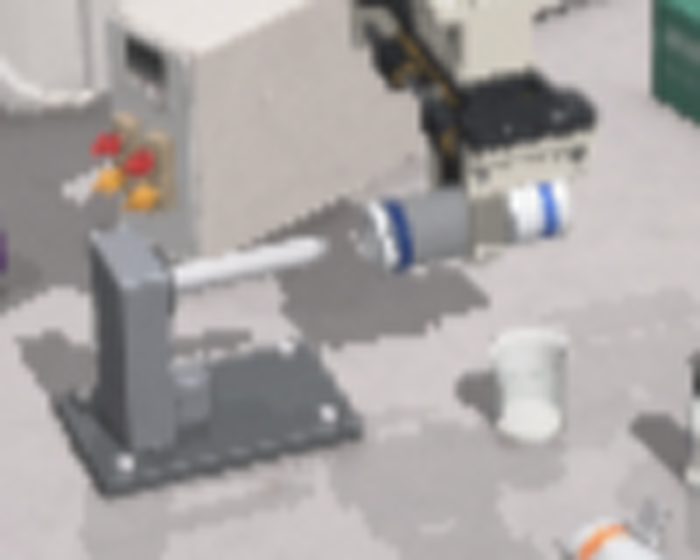

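```bash
python3 -m inch '[0.001,0.006,0.002,0,0,0, 0,0.008,0,0,0,0, 0,0.008,0,0,0,0, 0,0.006,0,0,0,0]'; python3 -m inch '[0,0.006,0,0,0,0, 0,0.006,0,0,0,0]';python3 -m inch '[0,0.006,0,0,0,0, 0,0.006,0,0,0,0]'
```

```text
t: 16.55
position: [0.6518, 0.3129, 0.1152]
eef_rot: [[0.006, -0.987, 0.161], [0.003, 0.161, 0.987], [-1.0, -0.005, 0.004]]
wrist_force: [-1.3, -0.5, -1.9]
gripper_width: 0.0392
t: 16.72
position: [0.6383, 0.3154, 0.1158]
eef_rot: [[0.007, -0.987, 0.161], [0.003, 0.161, 0.987], [-1.0, -0.006, 0.004]]
wrist_force: [1.3, 0.5, -3.5]
gripper_width: 0.0388
t: 16.88
position: [0.625, 0.3177, 0.1155]
eef_rot: [[0.007, -0.987, 0.16], [0.003, 0.16, 0.987], [-1.0, -0.007, 0.004]]
wrist_force: [1.7, -0.0, -4.3]
gripper_width: 0.039
```

```bash
python3 -m inch '[0.003,0.002,0,0,0.2,0.3, 0.0015,0.003,0,0,0,0]'; python3 -c "
from h import *
go(.58,.325,.1113,170.9)"
```

```text
t: 17.05
position: [0.6187, 0.319, 0.1111]
eef_rot: [[0.001, -0.987, 0.16], [0.0, 0.16, 0.987], [-1.0, -0.001, 0.001]]
wrist_force: [-0.2, -0.2, -1.4]
gripper_width: 0.0392
t 17.05 pos [0.6187 0.319  0.1111] yaw 170.81 tilt(tool,deg) [0.   0.03 0.05] | shift tool mm [-0.2 39.1 -0.2] | turn about tool x -0.09 | F [-0.2 -0.2 -1.4] w 0.0392
```

```bash
python3 -m inch '[0.0005,0.005,0,0,0,0, 0.0005,0.005,0,0,0,0]'; python3 -m inch '[0.0005,0.004,0,0,0,0, 0.0005,0.004,0,0,0,0]';python3 -m inch '[0.0005,0.004,0,0,0,0, 0.0005,0.004,0,0,0,0]'
```

```text
t: 17.22
position: [0.6082, 0.3205, 0.1095]
eef_rot: [[0.0, -0.987, 0.16], [0.0, 0.16, 0.987], [-1.0, -0.0, 0.0]]
wrist_force: [1.5, -1.0, -0.4]
gripper_width: 0.0391
t: 17.38
position: [0.6021, 0.3216, 0.1095]
eef_rot: [[0.008, -0.987, 0.16], [0.0, 0.16, 0.987], [-1.0, -0.007, 0.001]]
wrist_force: [45.2, -4.3, -11.6]
gripper_width: 0.0393
t: 17.55
position: [0.6017, 0.3215, 0.1099]
eef_rot: [[0.029, -0.986, 0.162], [0.001, 0.162, 0.987], [-1.0, -0.028, 0.005]]
wrist_force: [41.7, -0.2, -16.8]
gripper_width: 0.0391
```

```bash
python3 -m inch '[0.0005,0.001,0,0,0,0, 0.0005,0.001,0,0,0,0]'
python3 - <<'E'
from h import *
p,d=r.grab_frame("side");cv2.imwrite("pics/s15.png",cv2.resize(p[145:225,195:295],None,fx=7,fy=7,interpolation=cv2.INTER_CUBIC)[...,::-1])
go(.68,.309,.1113,170.9)
E
```

```text
t: 17.72
position: [0.6027, 0.3211, 0.1103]
eef_rot: [[0.038, -0.986, 0.164], [0.001, 0.164, 0.986], [-0.999, -0.037, 0.008]]
wrist_force: [4.5, -0.1, -1.0]
gripper_width: 0.0391
t 17.77 pos [0.6026 0.3211 0.1103] yaw 170.56 tilt(tool,deg) [0.   0.43 2.13] | shift tool mm [  1.9 -78.3   0.7] | turn about tool x -0.34 | F [10.9 -0.8 -1.7] w 0.0396
```

View pics/s15.png

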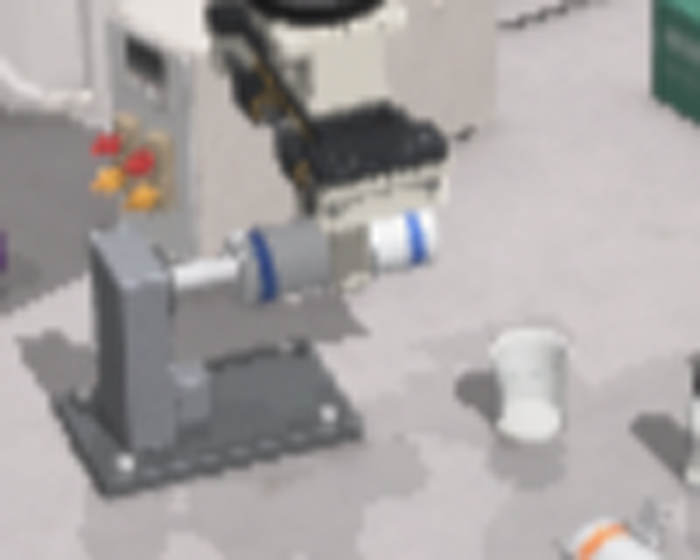

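The blue sleeve stopped with ~39 mm of pin still bare (crop 170–240, ~270) at 45 N: that matches the 51 mm web stop. I'll level it and push once more to make sure.

```bash
python3 -m inch '[-0.001,0,0,0,0.4,1.2, 0,0,0,0,0,0.6, 0,0.003,0,0,0,0.2, 0,0.003,0,0,0,0]';python3 -c "
from h import *
go(.68,.309,.1113,170.9)"
```

```text
t: 18.1
position: [0.6017, 0.321, 0.1124]
eef_rot: [[0.016, -0.986, 0.166], [0.001, 0.166, 0.986], [-1.0, -0.015, 0.003]]
wrist_force: [33.3, -1.3, -13.3]
gripper_width: 0.0393
t 18.10 pos [0.6017 0.321  0.1124] yaw 170.46 tilt(tool,deg) [-0.    0.2   0.88] | shift tool mm [  2.3 -79.2   1.2] | turn about tool x -0.44 | F [ 33.3  -1.3 -13.3] w 0.0393
```

```bash
python3 -m inch '[0.001,-0.01,0,-0.4,0.1,0.7, 0,-0.018,0,0,0,0, 0,-0.018,0,0,0,0, 0,-0.018,0,0,0,0, -0.005,-0.018,0,0,0,0, -0.03,-0.005,0,0,0,0, -0.035,0,-0.02,5,0,0, -0.02,0,-0.03,7,0,0]';python3 -c "
from h import *
go(.471,-.355,.18,93.5)"
```

```text
t: 18.77
position: [0.6772, 0.2594, 0.1956]
eef_rot: [[-0.007, -0.934, 0.358], [-0.001, 0.359, 0.934], [-1.0, 0.006, -0.004]]
wrist_force: [0.9, -0.6, -0.2]
gripper_width: 0.0391
t 18.77 pos [0.6772 0.2594 0.1956] yaw 158.99 tilt(tool,deg) [-0.   -0.23 -0.36] | shift tool mm [  18.   -27.9 -647.5] | turn about tool x 65.49 | F [ 0.9 -0.6 -0.2] w 0.0391
```

```bash
python3 -m inch '[0,-0.002,-0.038,7,0,0, 0,-0.006,-0.037,7,0,0, 0,-0.011,-0.036,7,0,0, 0,-0.015,-0.035,7,0,0, 0,-0.019,-0.033,7,0,0, 0,-0.023,-0.03,7,0,0, 0,-0.027,-0.027,7,0,0, 0,-0.03,-0.024,7,0,0]';python3 -c "
from h import *
go(.471,-.355,.18,93.5)"
```

```text
t: 19.43
position: [0.5708, -0.0349, 0.2006]
eef_rot: [[-0.001, -0.2, 0.98], [0.002, 0.98, 0.2], [-1.0, 0.002, -0.0]]
wrist_force: [0.3, -0.2, -1.8]
gripper_width: 0.0393
t 19.43 pos [ 0.5708 -0.0349  0.2006] yaw 101.52 tilt(tool,deg) [ 0.   -0.03 -0.12] | shift tool mm [  20.  -293.7 -161.8] | turn about tool x 8.02 | F [ 0.3 -0.2 -1.8] w 0.0393
```

```bash
python3 -m inch '[0,-0.036,-0.018,2,0,0, 0,-0.036,-0.016,1,0,0, 0.003,-0.036,-0.016,0.5,0,0, 0.003,-0.036,-0.015,0,0,0, 0.005,-0.036,-0.015,0,0,0, 0.005,-0.036,-0.014,0,0,0, 0.005,-0.03,-0.012,0,0,0, 0.005,-0.02,-0.008,0,0,0]';python3 -c "
from h import *
go(.471,-.355,.1,93.5)"
```

```text
t: 20.1
position: [0.4863, -0.3272, 0.1748]
eef_rot: [[0.004, -0.126, 0.992], [0.001, 0.992, 0.126], [-1.0, 0.0, 0.004]]
wrist_force: [0.8, 0.1, -2.0]
gripper_width: 0.0387
t 20.10 pos [ 0.4863 -0.3272  0.1748] yaw 97.22 tilt(tool,deg) [-0.    0.21 -0.03] | shift tool mm [ 74.8 -25.7 -19. ] | turn about tool x 3.72 | F [ 0.8  0.1 -2. ] w 0.0387
```

```bash
python3 -m inch '[0.01,-0.015,-0.012,3.5,0.2,0, 0.02,-0.008,-0.005,0,0,0, 0.025,-0.002,-0.002,0,0,0, 0.015,0,0,0,0,0, 0.003,0,0,0,0,0]';python3 - <<'E'
from h import *
go(.471,-.355,.042,93.5)
p,d=r.grab_frame("side");cv2.imwrite("pics/s16.png",cv2.resize(p[240:400,230:410],None,fx=3.7,fy=3.7,interpolation=cv2.INTER_CUBIC)[...,::-1])
E
```

```text
t: 20.52
position: [0.4659, -0.3597, 0.0986]
eef_rot: [[0.001, -0.055, 0.998], [-0.0, 0.998, 0.055], [-1.0, -0.0, 0.001]]
wrist_force: [0.6, 0.3, -1.5]
gripper_width: 0.0391
t 20.52 pos [ 0.4659 -0.3597  0.0986] yaw 93.15 tilt(tool,deg) [-0.    0.03  0.  ] | shift tool mm [56.6  4.4  5.4] | turn about tool x -0.35 | F [ 0.6  0.3 -1.5] w 0.0391
```

View pics/s16.png

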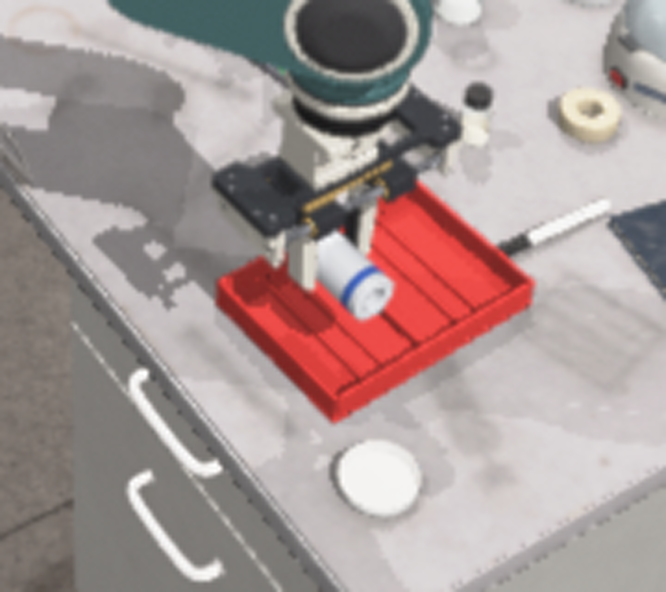

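```bash
python3 -m inch '[0.02,0.004,0.004,-0.3,0,0, 0.018,0.001,0.002,0,0,0, 0.01,0,0,0,0,0, 0.004,0,0,0,0,0]';python3 - <<'E'
from h import *
go(.471,-.355,.039,93.5)
E
```

```text
t: 20.9
position: [0.4737, -0.3542, 0.0503]
eef_rot: [[0.005, -0.062, 0.998], [-0.003, 0.998, 0.062], [-1.0, -0.003, 0.005]]
wrist_force: [-0.4, 1.0, -1.5]
gripper_width: 0.0394
t 20.90 pos [ 0.4737 -0.3542  0.0503] yaw 93.53 tilt(tool,deg) [0.   0.28 0.2 ] | shift tool mm [11.3 -0.6 -2.8] | turn about tool x 0.03 | F [-0.4  1.  -1.5] w 0.0394
```

```bash
python3 -m inch '[0.006,0,-0.003,0,0.2,0.2, 0.004,0,-0.001,0,0,0, 0.003,0,0,0,0,0]'; python3 -m inch '[0.002,0,0,0,0,0,0.001,0,0,0,0,0]';python3 - <<'E'
from h import *
go(.471,-.355,.039,93.5)
E
```

```text
t: 21.15
position: [0.4703, -0.3547, 0.0389]
eef_rot: [[0.003, -0.062, 0.998], [-0.001, 0.998, 0.062], [-1.0, -0.001, 0.003]]
wrist_force: [-9.2, 6.3, 30.6]
gripper_width: 0.0394
t: 21.32
position: [0.4704, -0.355, 0.0392]
eef_rot: [[0.003, -0.062, 0.998], [-0.001, 0.998, 0.062], [-1.0, -0.001, 0.003]]
wrist_force: [-4.5, 2.5, 2.2]
gripper_width: 0.0396
t 21.32 pos [ 0.4704 -0.355   0.0392] yaw 93.56 tilt(tool,deg) [-0.    0.16  0.07] | shift tool mm [ 0.2 -0.1  0.6] | turn about tool x 0.06 | F [-4.5  2.5  2.2] w 0.0396
```

Resting on the ribs at exactly the expected height. Releasing with a partial opening and lifting.

```bash
python3 -m inch '[0,0,0,0,0,0, 0,0,0,0,0,0, 0,0,0,0,0,0, 0,0,0,0,0,0]' 0.56 30; python3 -m inch '[-0.008,0,0,0,0,0, -0.02,0,0,0,0,0, -0.035,0,0,0,0,0, -0.035,0,0,0,0,0, -0.035,0,-0.02,0,0,0, -0.02,-0.02,-0.035,0,0,0, 0,-0.035,-0.02,0,0,0, 0,-0.035,-0.02,0,0,0]'; python3 -m inch '[0,-0.035,-0.02,0,0,0, 0,-0.035,-0.02,0,0,0, 0,-0.035,-0.02,0,0,0, 0,-0.03,-0.01,0,0,0, 0,0,0,0,0,0]';python3 - <<'E'
from h import *
go(.471,-.355,.039,93.5)
p,d=r.grab_frame("side");cv2.imwrite("pics/s17.png",cv2.resize(p[180:400,200:460],None,fx=2.7,fy=2.7,interpolation=cv2.INTER_CUBIC)[...,::-1])
p,d=r.grab_frame("top");np.savez("t17.npz",p=p,d=d);cv2.imwrite("pics/t17.png",cv2.resize(p[120:290,220:480],None,fx=3,fy=3,interpolation=cv2.INTER_CUBIC)[...,::-1])
P=depthpts("top",d);z=P[...,2]
hsv=cv2.cvtColor(p,cv2.COLOR_RGB2HSV)
for nm,lo,hi in(("blue",100,125),("orange",6,18)):
    m=((hsv[...,0]>lo)&(hsv[...,0]<hi)&(hsv[...,1]>100)).astype(np.uint8);k,l,st,c=cv2.connectedComponentsWithStats(m)
    for i in range(1,k):
        W=np.nanmean(P[l==i],0)
        if st[i,4]>6 and W[0]>.35 and W[0]<.75:print(nm,st[i,4],c[i].round(1),W.round(4))
E
```

```text
t: 21.65
position: [0.4711, -0.356, 0.0419]
eef_rot: [[0.006, -0.062, 0.998], [-0.004, 0.998, 0.062], [-1.0, -0.004, 0.006]]
wrist_force: [0.8, -0.2, -0.0]
gripper_width: 0.0514
t: 22.32
position: [0.3828, -0.447, 0.205]
eef_rot: [[0.007, -0.07, 0.998], [-0.005, 0.998, 0.07], [-1.0, -0.005, 0.006]]
wrist_force: [0.4, -0.1, -1.7]
gripper_width: 0.052
t: 22.73
position: [0.3149, -0.5967, 0.2118]
eef_rot: [[0.01, -0.067, 0.998], [-0.012, 0.998, 0.067], [-1.0, -0.012, 0.009]]
wrist_force: [0.8, 0.1, -0.6]
gripper_width: 0.0522
t 22.73 pos [ 0.3149 -0.5967  0.2118] yaw 93.84 tilt(tool,deg) [-0.    0.51  0.71] | shift tool mm [171.4 232.8 170.4] | turn about tool x 0.34 | F [ 0.8  0.1 -0.6] w 0.0522
blue 23 [424.3 248.7] [ 0.4663 -0.3099  0.0444]
blue 24 [452.3 247.5] [ 0.472  -0.3956  0.0447]
orange 22 [330.1 193. ] [ 0.6236 -0.022   0.0682]
orange 22 [301.7 196. ] [0.6121 0.0634 0.0686]
orange 15 [164.7 208.7] [0.5626 0.4703 0.0658]
orange 13 [155.2 210.5] [0.5565 0.4982 0.0659]
```

View pics/s17.png

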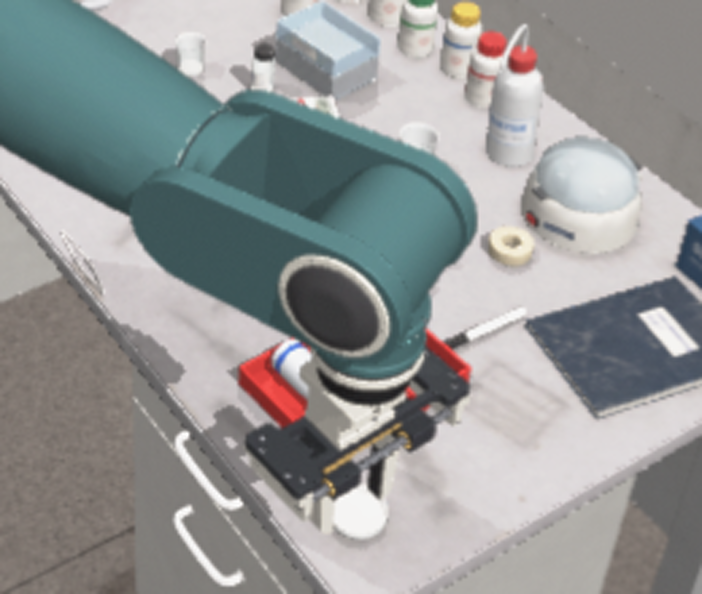

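View pics/t17.png

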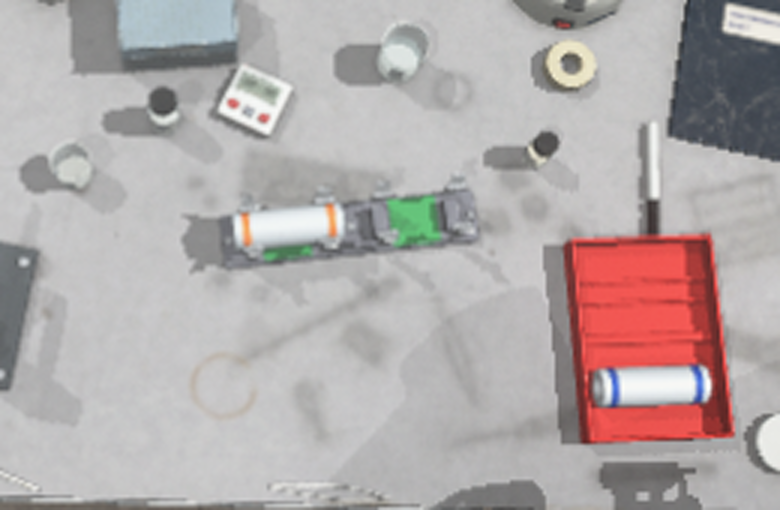

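Run:
```python
from cell import r
s=r.get_state();print(s["t"],s["qvel"].round(2));print(r.job_done())
```

```text
22.8333 [ 2.08 -1.84  1.81  0.39 -0.02  0.67]
the job is handed in; nothing more can be done
None
```

I tested both sleeves, put each where it belongs, and handed the job in at about 23 s of the 72 s allowed. The system gave no verdict.

- **sleeve_2 (orange) is good.** It slid fully home against the shoulder (38 N reaction) and is snapped into place 1 of the rail. Its bands put its centre about 1 mm from the clip centre and its axis within about 0.5° of the rail. The tool height at the end of the press matched the seated height. Pressing it in briefly reached 66 N at the wrist, against a limit of 120 N.
- **sleeve_1 (blue) is obstructed.** It stopped dead at 45 N with about 39 mm of pin still bare. A second, levelled push stopped at the same point. It now lies flat in the near trough of the red tray, centre near (0.469, -0.353), and it stopped at the expected 27 mm height as it was set down.

**Last checks:** the final top picture shows the beaker and vial standing where they were, and nothing fallen. The gripper is clear of everything at about 0.2 m height.

**Disagreements:**
- The two cameras differed by 2 to 5 mm, both on the pin's sideways position and on where the orange sleeve lies along the rail. Both gaps are within the fit and placing tolerances.
- The arm drifted up by a few millimetres during holds and short moves, and I corrected this as I went.

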